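Chuck the countersink and screw down the bit canister

TASK

Change over the tooling at the bench spindle: stand the countersink from the wooden stand in the spindle's chuck, shank down on the floor of the bore, and turn the sleeve clockwise until the jaws grip it tight. Put every loose stub bit into the canister, then set the lid on the canister with its grip bar in line with the tab so that it rests on the thread, turn it backwards (anticlockwise) until it drops in at the thread start, and only then screw it on clockwise to its end stop. Leave the other things on the bench where they are.

Things in the scene. Friction and masses are not known exactly. Their poses are not given: they have to be found in the camera images.
- spindle: bench spindle bolted down, chuck facing up: grey square base 110 mm, grey round housing 72 mm across up to 52 mm, on it the chuck. Origin: centre of its underside on the bench, on the chuck's axis.
- chuck (a point): centre of the floor of the chuck's upright bore, 64 mm above the bench; the shank stands on it. Three steel jaws (24 mm high, tops 90 mm above the bench, 120 degrees apart) surround the bore; fully open they leave a round opening 18 mm across.
- sleeve_mid (a point): on the chuck's axis at half height of its black ribbed sleeve, 75 mm above the bench. The sleeve is 47 mm across, from 58 to 92 mm above the bench, and is grasped round its outside.
- sleeve (a joint): turning angle (rad) of the sleeve: 0 = fully open, grows when turned clockwise seen from above, end stop 2.7. Each rad moves each jaw 2 mm inward, so they meet the countersink's 10 mm shank at about 2.0 rad; then it goes hard. It stays where it is left (friction 0.12 N m). The start angle varies.
- stand: fixed wooden bit stand, 50 x 140 mm, 30 mm high, long side along its y. The countersink stands in its middle hole (12.5 mm wide, 22 mm deep); two thin drills are fixed in it 45 mm to either side, tops 65 to 70 mm above the bench. Origin: centre of its underside.
- countersink: steel countersink, 52 mm long: shank 10 mm across and 30 mm long below, thick head 20 mm across from 30 to 44 mm, then a cone to the blunt tip. Origin: centre of the shank's lower end; z points to the tip. At the start it stands in the stand with its origin 8 mm above the bench. Grasp it by the head.
- jar: fixed round aluminium canister, open at the top: bore 62 mm, inner floor 6 mm and rim 70 mm above the bench, outside 70 mm across (86 mm over the steel thread), foot 100 mm across with a flat tab 22 mm wide that sticks out to 80 mm from the axis along its +x. Origin: centre of its underside; z up.
- thread_top (a point): on the canister's axis, 68 mm up. Four-start right-hand thread, alike every quarter turn, 6 mm of height per rad. Angles here: lid's bar from the tab, anticlockwise from above positive. At -0.5 to 0.4 a lid set on from above rests with its lugs on the thread (lid origin 62 mm up at 0); clockwise it only jams at -0.5.
- thread_start (a point): one of the four gaps where the thread starts (neck, angle 0.6, 64 mm up). With the bar between 0.45 and 0.75 a lid that is free to fall, or is pressed, drops about 8 mm (origin then about 57.5 mm up); a block stops it at about 0.77. Turning clockwise from there runs the lugs under the thread.
- thread_end (a point): end stop of the thread (neck, angle -0.55, 57 mm up): lugs run under the thread stop here with the bar at about -0.5, the lid's origin 51 mm up. That is fully screwed on.
- lid: grey round screw lid, 100 mm across, skirt 22 mm high, 3 mm play on the thread, top face at 26 mm, on it a straight grip bar 60 mm long, 16 mm wide, 22 mm high (top at 48 mm) along the lid's x. Origin: centre of the skirt's lower edge; z up. Four steel lugs inside the skirt, two of them below the bar's ends. 110 to 180 g. At the start it lies on the bench right way up.
- stub0: loose steel stub driver bit lying on the bench, 42 mm long, along its x: square shank 12 x 12 mm (its centre 10 mm towards -x from the origin, 22 mm long) and a thinner round tip 8 mm across towards +x. Origin: middle of its length, on its lower face. Two to four of the four are there; the others are absent.
- stub1: loose steel stub driver bit lying on the bench, 42 mm long, along its x: square shank 12 x 12 mm (its centre 10 mm towards -x from the origin, 22 mm long) and a thinner round tip 8 mm across towards +x. Origin: middle of its length, on its lower face. Two to four of the four are there; the others are absent.
- stub2: loose steel stub driver bit lying on the bench, 42 mm long, along its x: square shank 12 x 12 mm (its centre 10 mm towards -x from the origin, 22 mm long) and a thinner round tip 8 mm across towards +x. Origin: middle of its length, on its lower face. Two to four of the four are there; the others are absent.
- stub3: loose steel stub driver bit lying on the bench, 42 mm long, along its x: square shank 12 x 12 mm (its centre 10 mm towards -x from the origin, 22 mm long) and a thinner round tip 8 mm across towards +x. Origin: middle of its length, on its lower face. Two to four of the four are there; the others are absent.
- tape: bystander, loose: roll of black insulating tape, 60 mm across, 18 mm high, lying flat. Leave it alone.
- driver: bystander, loose: screwdriver with a grey handle, 170 mm long, lying. Leave it alone.
- valve: bystander, loose: small glass radio valve, 22 mm across, 46 mm tall, standing. Leave it alone.
- fluxjar: bystander, loose: small jar with a white cap, 44 mm across, 50 mm tall. Leave it alone.
- heatsink: bystander, loose: plain aluminium block heatsink 50 x 35 x 30 mm. Leave it alone.

How it is judged:
By the outcome, as a careful person would: the job done as asked, in the order asked, and still so for the second after the job is handed in, with the robot touching nothing.
Of stub0, stub1, stub2, stub3 only 2 to 4 are there at a start; the rules pass over those that are not, and their reading is None.
At some moment in a run one of stub0, stub1, stub2, stub3 may be knocked a few centimetres aside while the robot is not near it.
It also fails if it takes over 208 s, if anything falls off the work surface, if the arm or the gripper's body presses on something with over 40 N, if the wrist force passes 120 N, or if a joint passes its speed limit or range.

ROBOT

A 7-joint arm with a two-finger parallel gripper is mounted at the origin on the work surface. World frame = base frame: x ahead of the robot, y to its left, z up, the work surface at z = 0. Lengths are in m, angles in rad, forces in N, time in s.
With the tool pointing down it reaches from about 0.4 to 0.85 m from the base axis. Payload 4.5 kg.
Tool frame: the origin (TCP) lies at the very end of the fingers, on their centre line; the grasp point (between the pads) lies 19 mm behind it; z points along the fingers, y is the line along which they close (so a half turn about z gives the same grasp; the last joint's range is limited). The gripper opens to 85 mm and grips with 20 to 120 N. Pads are 22 mm wide; open, the fingers measure 114 mm over their backs; the gripper's body (76 mm by 85 mm) begins 54 mm behind the grasp point. The pads swing forward as they close: fully open they stand 13 mm farther back than shut.
Start: joints at [-1.261, 0.689, -0.195, 1.565, 0.157, 0.902, -0.215], TCP at [0.17, 0.601, 0.231] pointing down, gripper open.
Joint ranges: [-3.01, 3.01], [-0.46, 2.08], [-1.47, 1.51], [0.13, 2.56], [-1, 4.14], [0.04, 2.09], [-2.66, 2.66]. Speed limits (rad/s): [2.57, 2.57, 3.14, 3.14, 3.14, 3.14, 3.14].

INTERFACE

Orientations are given as a unit quaternion [w, x, y, z].
In Python, from bench import robot, get_image gives the robot as it stands (robot), with the cameras as plain functions.
- The arm moves only by the shell command python3 shift.py 'ROWS'. ROWS is one flat JSON list of numbers that holds 1 to 8 rows one after another, with no inner brackets; each row has 5 numbers: the finger opening in m, then dx, dy, dz in shares of the most that a row can go, 1 being 50 mm, then a turn about the tool's z in normalised numbers (1 is 2 pi rad); each row shifts and turns the commanded pose from where the row before left it, along the tool's axes as they then stand; what a row does not reach is not made up. A row lasts 1/10 s, in which the tool goes at most 0.05 m and 0.15 rad, less where a joint would pass 70% of its speed; a pose out of reach is approached as far as the arm can. The fingers move at their own pace and stop on an object; the grip force is fixed at half the most. Time passes only in rows, so rows that do not move let the fingers close. It prints the time, the measured TCP pose, the force, the opening and the grip force at its end. No shift or turn number may pass 1 either way. Input that does not fit is refused with a message, and nothing moves.
- robot.sense(): the state, without advancing time (a new reading comes with each control period).
- get_image(name): name is "side" or "top"; returns a dict with "pixels" (480x640x3 uint8, red, green, blue), "intrinsics" (3x3 intrinsics, pixels), "cam_to_world" (4x4, takes a point from camera to world coordinates). Camera axes: x right, y down, z forward; pixel columns grow to the right and rows downward; lengths in m; the calibration is good to about 2 mm. A picture is of the moment at which its call begins. There is no depth.
- robot.job_done(): hands the job in; it is judged then, once.
The state is a dict: "time_s": time; "joints": joint angles; "dq": joint speeds; "effort": joint torques, N m; "ee_pos": TCP position; "tool_rot": TCP orientation; "wrist_force": force on the tool from outside, world axes, zero at the start; "wrist_torque": the same for the moment, N m; "width": finger opening in m; "grip_force": force on a finger pad.
Only numpy, scipy, OpenCV 4.12 (cv2) and the standard library are available. Lean on these libraries where they do the work, as an engineer would, in place of code of your own. Each camera call takes 0.05 s, during which the arm holds its last target. There are 200 camera calls.

## Working session

There is one attempt and no reset: what is moved stays moved. The work goes in short steps, Python scripts to look and compute and a shell command to move; the robot and the scene stay as the last step left them, time stands still between calls to the robot, and variables do not carry over. Pictures are saved under pics/ and viewed, at most 14 in all, crops included, and the job is handed in when it is done.

```bash
ls; mkdir -p pics; cat > h.py <<'E'
import numpy as np, cv2
from bench import robot, get_image
def snap(n,f):
    d=get_image(n); cv2.imwrite(f,cv2.cvtColor(d["pixels"],cv2.COLOR_RGB2BGR)); np.savez(f[:-4]+'.npz',**d); return d
def load(f): return np.load(f)
def ray(d,u,v,z):
    K=np.array(d["intrinsics"]);T=np.array(d["cam_to_world"]);r=T[:3,:3]@np.linalg.inv(K)@[u,v,1];o=T[:3,3]
    return o+r*(z-o[2])/r[2]
def proj(d,p):
    K=np.array(d["intrinsics"]);T=np.array(d["cam_to_world"]);c=T[:3,:3].T@(np.array(p)-T[:3,3]);q=K@c;return q[:2]/q[2]
E
python3 - <<'E'
from h import *
for n in("top","side"):
    d=snap(n,f"pics/{n}0.png");print(n,np.round(d["cam_to_world"],3).tolist(),np.round(d["intrinsics"],1).tolist())
print(robot.sense())
E
```

```text
bench.py
pics
shift.py
top [[-0.02, -0.979, 0.201, 0.343], [-1.0, 0.018, -0.012, 0.031], [0.008, -0.201, -0.98, 1.051], [0.0, 0.0, 0.0, 1.0]] [[439.8, 0.0, 320.4], [0.0, 439.8, 241.2], [0.0, 0.0, 1.0]]
side [[0.992, -0.072, 0.101, 0.43], [-0.124, -0.611, 0.782, -0.89], [0.005, -0.789, -0.615, 0.771], [0.0, 0.0, 0.0, 1.0]] [[535.6, 0.0, 311.1], [0.0, 535.6, 242.8], [0.0, 0.0, 1.0]]
{'time_s': 0.1, 'joints': array([-1.26119601,  0.68991049, -0.19453589,  1.56626327,  0.15729656,
        0.90251507, -0.21511285]), 'dq': array([ 7.12940274e-05, -1.65751954e-03, -1.22333429e-03, -2.14573570e-03,
        5.22307095e-04,  1.65732586e-03, -1.95439628e-03]), 'effort': array([-3.81276404e-03, -5.40598691e+01, -1.27164021e+00, -1.58985990e+01,
        9.36463417e-03,  4.32263740e-03, -1.46893979e-05]), 'ee_pos': array([0.17006992, 0.60079102, 0.23055199]), 'tool_rot': array([-6.04066043e-05,  1.37425631e-01,  9.90511721e-01, -8.50002399e-04]), 'wrist_force': array([ 0.5807535 ,  0.52789093, -0.06928589]), 'wrist_torque': array([-0.01002255, -0.03660145,  0.00983922]), 'grip_force': 0.0, 'width': 0.08567383242184066}
```

View pics/top0.png

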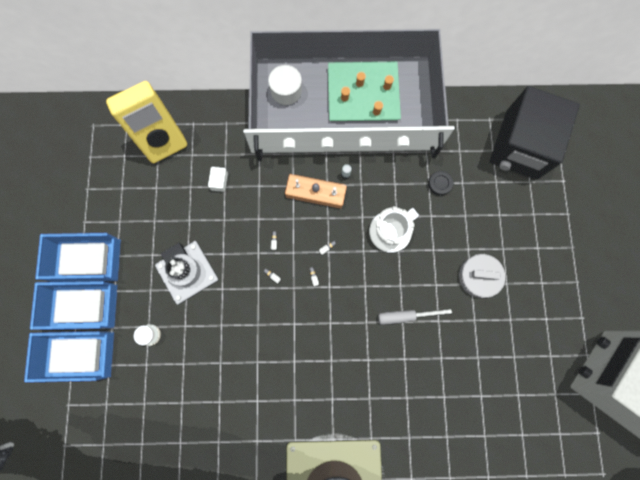

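View pics/side0.png

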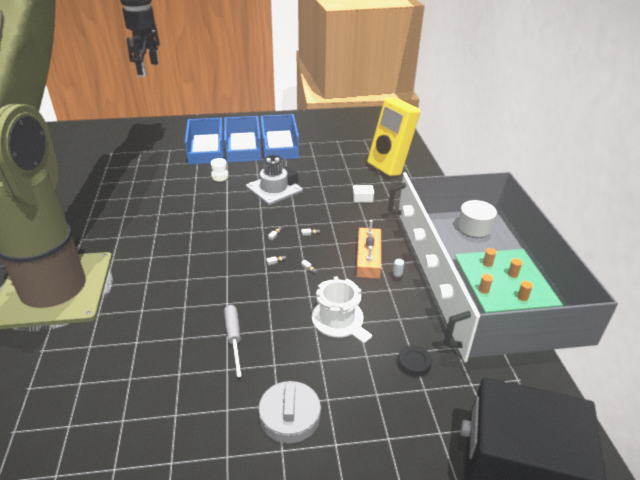

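The top view shows 4 stubs at about (274,241), (327,248), (272,275) and (314,277). The spindle is at (181,268), stand (316,190), jar (392,230) with its tab toward (412,214), and lid (484,276). Both views agree. I'll zoom in to measure.

```bash
python3 - <<'E'
from h import *
t=cv2.imread('pics/top0.png');s=cv2.imread('pics/side0.png')
def c(i,u,v,w,h,k): return cv2.resize(i[v-h//2:v+h//2,u-w//2:u+w//2],None,fx=k,fy=k,interpolation=cv2.INTER_CUBIC)
m=np.zeros((600,800,3),np.uint8)
def put(x,y,im): m[y:y+im.shape[0],x:x+im.shape[1]]=im
put(0,0,c(t,186,270,66,66,4)); put(267,0,c(t,392,228,66,66,4)); put(534,0,c(t,484,276,66,66,4))
put(0,300,c(s,274,178,66,74,4)); put(267,300,c(s,342,310,66,74,4)); put(534,300,c(s,290,408,66,74,4))
cv2.imwrite('pics/m1.png',m)
m=np.zeros((600,800,3),np.uint8)
put(0,0,c(t,300,258,80,60,5)); put(400,0,c(t,316,189,78,60,5)); put(0,300,c(s,292,248,80,60,5));put(400,300,c(s,370,248,78,60,5))
cv2.imwrite('pics/m2.png',m)
E
```

```text
(no output)
```

View pics/m1.png

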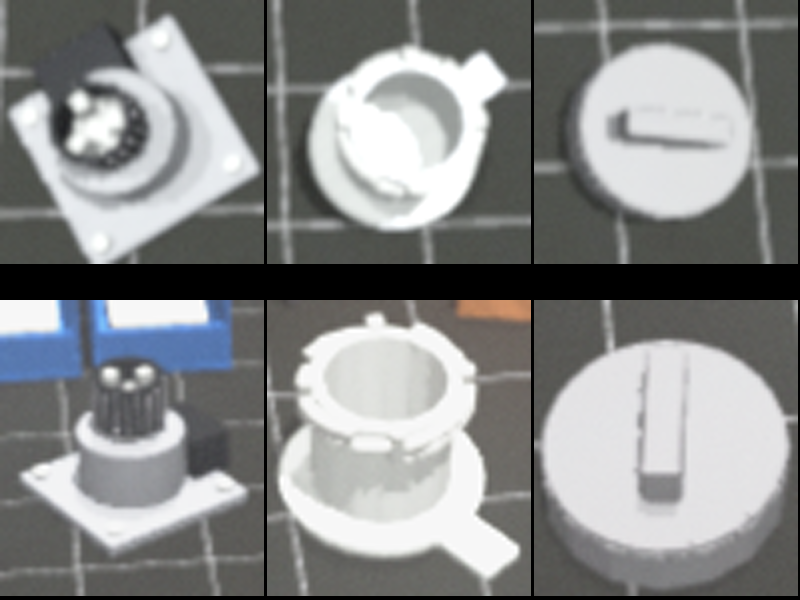

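View pics/m2.png

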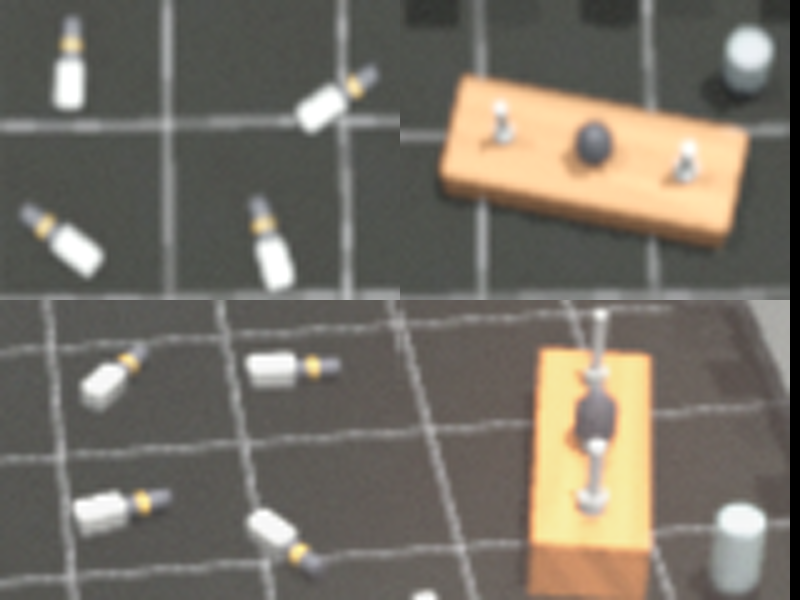

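```bash
cat > meas.py <<'E'
from h import *
def stubs(f='pics/top0.png',box=None,cam='top'):
    d=load(f[:-4]+'.npz');b=cv2.cvtColor(d['pixels'],cv2.COLOR_RGB2HSV)
    u0,u1,v0,v1=box or (255,345,222,295)
    r=[]
    w=((b[...,2]>195)&(b[...,1]<40)).astype(np.uint8); y=((b[...,1]>75)&(b[...,2]>110)&(b[...,0]>10)&(b[...,0]<35))
    n,l,st,ce=cv2.connectedComponentsWithStats(w)
    for i in range(1,n):
        u,v=ce[i]
        if 12<st[i,4]<90 and u0<u<u1 and v0<v<v1:
            ys=np.argwhere(y)[:,::-1].astype(float); ys=ys[np.hypot(*(ys-ce[i]).T)<16]
            if len(ys)<2: continue
            p=ray(d,u,v,.010);q=ray(d,*ys.mean(0),.006);a=np.arctan2(q[1]-p[1],q[0]-p[0])
            r.append((p[:2].round(4).tolist(),round(float(a),3),round(float(np.hypot(*(q-p)[:2])),4),int(st[i,4])))
    return r
E
python3 - <<'E'
from meas import *
t=load('pics/top0.npz');s=load('pics/side0.npz')
for x in stubs():print(x)
print('side');
for x in stubs('pics/side0.png',(260,325,222,275)):print(x)
T=lambda x,y,z:ray(t,x,y,z)[:2].round(4); S=lambda x,y,z:ray(s,x,y,z)[:2].round(4)
print('csink',T(316,187.6,.05),S(370.2,241,.05))
print('drill tops?', T(316-39+100/5,159+105/5,.068),T(316-39+286/5,159+148/5,.068))
C=lambda x,y:(359+(x-267)/4,195+y/4); Cs=lambda x,y:(309+(x-267)/4,273+(y-300)/4)
print('jar',T(*C(403,131),.07),S(*Cs(386,379),.07))
print('tab',T(*C(495,66),.004),S(*Cs(503,560),.004))
L=lambda x,y:(451+(x-534)/4,243+y/4); Ls=lambda x,y:(257+(x-534)/4,371+(y-300)/4)
print('lid',T(*L(665,131),.026),S(*Ls(665,444),.026))
print('bar ends top',T(*L(628,122),.048),T(*L(734,134),.048),'side',S(*Ls(664,472),.048),S(*Ls(665,348),.048))
P=lambda x,y:(153+x/4,237+y/4); Ps=lambda x,y:(241+x/4,141+(y-300)/4)
print('sleeve top',T(*P(98,126),.092),S(*Ps(130,372),.092),'base corners',[T(*P(*c),.008) for c in((165,18),(262,172),(102,262),(10,108))])
print('base side',[S(*Ps(*c),.006) for c in((20,480),(248,490),(115,550))])
E
```

```text
([0.5355, 0.0108], -1.172, 0.019, 50)
([0.4692, 0.1281], 1.004, 0.0203, 49)
([0.4613, 0.0345], 0.334, 0.0199, 48)
side
([0.5481, 0.1273], 0.03, 0.0199, 36)
([0.4681, 0.1248], 0.891, 0.0214, 36)
([0.4594, 0.0304], 0.319, 0.0206, 42)
([0.5337, 0.0078], -0.96, 0.0173, 42)
csink [0.6779 0.027 ] [0.6776 0.0187]
drill tops? [0.6913 0.0713] [ 0.6687 -0.0155]
jar [ 0.5717 -0.1478] [ 0.5774 -0.1573]
tab [ 0.6273 -0.2188] [ 0.626  -0.2181]
lid [ 0.4625 -0.363 ] [ 0.4634 -0.3679]
bar ends top [ 0.4655 -0.3337] [ 0.4574 -0.3941] side [ 0.4609 -0.3959] [ 0.4667 -0.3374]
sleeve top [0.4835 0.334 ] [0.4881 0.3343] base corners [array([0.5609, 0.3231]), array([0.4665, 0.2622]), array([0.4153, 0.3545]), array([0.5077, 0.4133])]
base side [array([0.412 , 0.3505]), array([0.5626, 0.3202]), array([0.47  , 0.2587])]
```

```bash
python3 - <<'E'
from h import *
t=load('pics/top0.npz');s=load('pics/side0.npz')
J=(.576,-.153);A=np.arctan2(-.2185+.153,.6267-.576);L=(.463,-.3655);B=np.arctan2(-.060,-.0075)
S=(.4875,.336)
print(A,B)
m=np.zeros((600,800,3),np.uint8)
def tile(d,cu,cv_,ox,oy,k,cir,seg):
    im=d['pixels'][...,::-1];w,h=264//k,298//k
    x0,y0=cu-w//2,cv_-h//2
    c=cv2.resize(im[y0:y0+h,x0:x0+w],None,fx=k,fy=k,interpolation=cv2.INTER_CUBIC)
    f=lambda p:tuple(int(q) for q in ((proj(d,p)-[x0,y0]+.5)*k))
    for (x,y,z,r),col in zip(cir,[(0,0,255),(0,255,0),(255,0,0)]):
        cv2.polylines(c,[np.array([f((x+r*np.cos(a),y+r*np.sin(a),z)) for a in np.linspace(0,6.28,60)])],1,col,1)
    for a,b in seg: cv2.line(c,f(a),f(b),(255,0,255),1)
    m[oy:oy+c.shape[0],ox:ox+c.shape[1]]=c
jc=[(*J,.07,.031),(*J,.066,.043),(*J,0.0,.05)];js=[((*J,.004),(J[0]+.08*np.cos(A),J[1]+.08*np.sin(A),.004))]
lc=[(*L,.026,.05),(*L,0,.05)];ls=[((L[0]-.03*np.cos(B),L[1]-.03*np.sin(B),.048),(L[0]+.03*np.cos(B),L[1]+.03*np.sin(B),.048))]
sc=[(*S,.092,.0235),(*S,.052,.036),(*S,.09,.009)]
tile(t,392,228,0,0,4,jc,js);tile(t,484,276,267,0,4,lc,ls);tile(t,186,270,534,0,4,sc,[])
tile(s,342,310,0,300,4,jc,js);tile(s,290,408,267,300,4,lc,ls);tile(s,274,178,534,300,4,sc,[])
cv2.imwrite('pics/m3.png',m)
E
```

```text
-0.9120826751196167 -1.695151321341658
```

View pics/m3.png

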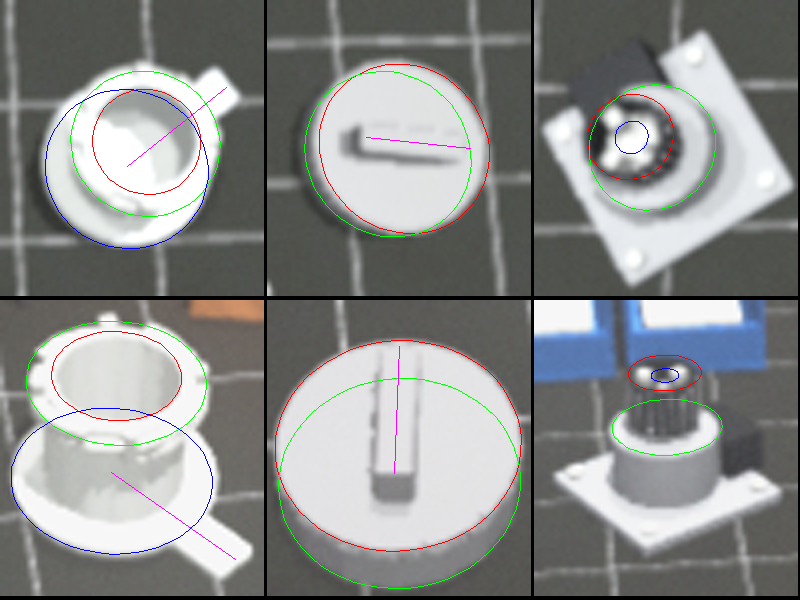

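The overlay fits both views to about 1–2 mm. That gives jar (0.576,-0.153) with the tab at about -0.875 rad, lid (0.463,-0.3655) with the bar along -1.695, and sleeve (0.4875,0.336). First I'll fully open the sleeve.

Units first: shifts go in shares of 50 mm and turns go in shares of 2 pi rad. So 0.15 rad is 0.0239.

```bash
cat > go.py <<'E'
import sys
from h import *
s=robot.sense();q=s["tool_rot"];w,x,y,z=q
X=np.array([1-2*(y*y+z*z),2*(x*y+w*z)]);psi=np.arctan2(X[1],X[0]);p=s["ee_pos"]
print('t',round(s["time_s"],1),'p',p.round(4),'psi',round(psi,3),'j',s["joints"].round(2),'F',s["wrist_force"].round(1),'T',s["wrist_torque"].round(2),'w',round(s["width"],4),'g',round(s["grip_force"],1))
if len(sys.argv)>3:
    g=[float(a) for a in sys.argv[1:]];gp=g[3] if len(g)>3 else psi
    e=np.array(g[:2])-p[:2]
    t=(psi-gp+np.pi)%(2*np.pi)-np.pi
    print('turn',round(t,3),'(alt',round(t-np.sign(t)*np.pi,3),') after turn dx,dy,dz',np.round([e@[np.cos(gp),np.sin(gp)],e@[np.sin(gp),-np.cos(gp)],p[2]-g[2]],4))
E
python3 shift.py '[0.085, 0, 0, 0, 0.0239, 0.085, 0, 0, 0, 0.0239, 0.085, 0, 0, 0, 0.0239, 0.085, 0, 0, 0, 0.0239, 0.085, 0, 0, 0, 0.0239, 0.085, 0, 0, 0, 0.0239]'
python3 shift.py '[0.085, 0, 0, 0, 0.0239, 0.085, 0, 0, 0, 0.0239, 0.085, 0, 0, 0, 0.0239, 0.085, 0, 0, 0, 0.0239, 0.085, 0, 0, 0, 0.0239]'
python3 go.py .4875 .336 .2
python3 -c "
from h import *
s=load('pics/side0.npz');t=load('pics/top0.npz')
for z in(0,.03,.052):
  print(z,[(ray(s,241+a/4,136.5+(b-300)/4,z)[:2].round(3)) for a,b in((200,412),(228,420))],[(ray(t,153+a/4,232.5+b/4,z)[:2].round(3)) for a,b in((32,80),(110,40))])
print(ray(t,392,318,.01),ray(t,147,335,.05),ray(t,346,171,.04),ray(t,350,140,.1))
"
```

```text
time_s: 0.7
ee_pos: [0.17, 0.601, 0.2308]
tool_rot: [0.0, 0.557, 0.83, -0.001]
wrist_force: [-0.1, -0.7, 0.3]
width: 0.085
grip_force: 0.0
time_s: 1.2
ee_pos: [0.1699, 0.6011, 0.2309]
tool_rot: [0.0, 0.823, 0.569, -0.0]
wrist_force: [-0.4, -0.5, 0.0]
width: 0.085
grip_force: 0.0
t 1.2 p [0.1699 0.6011 0.2309] psi 1.21 j [-1.53  0.7   0.29  1.58 -0.24  0.89 -1.51] F [-0.4 -0.5  0. ] T [-0.02  0.01  0.  ] w 0.085 g 0.0
turn 0.0 (alt 0.0 ) after turn dx,dy,dz [-0.1358  0.3907  0.0309]
0 [array([0.544, 0.462]), array([0.563, 0.448])] [array([0.537, 0.405]), array([0.561, 0.359])]
0.03 [array([0.539, 0.41 ]), array([0.557, 0.396])] [array([0.531, 0.394]), array([0.554, 0.349])]
0.052 [array([0.536, 0.371]), array([0.554, 0.358])] [array([0.527, 0.386]), array([0.55 , 0.342])]
[ 0.36950595 -0.14485367  0.01      ] [0.34215038 0.40800294 0.05      ] [ 0.72215467 -0.04660404  0.04      ] [ 0.77523262 -0.05366184  0.1       ]
```

Converted, 0.045 m is 0.9, -0.017 m is -0.34.

```bash
python3 shift.py '[0.085, -0.34, 0.9, 0, 0, 0.085, -0.34, 0.9, 0, 0, 0.085, -0.34, 0.9, 0, 0, 0.085, -0.34, 0.9, 0, 0, 0.085, -0.34, 0.9, 0, 0, 0.085, -0.34, 0.9, 0, 0, 0.085, -0.34, 0.9, 0, 0, 0.085, -0.34, 0.9, 0, 0]'
python3 shift.py '[0.085, 0, 0.6, 0.4, 0, 0.085, 0, 0, 0.4, 0, 0.085, 0, 0, 0, 0]' >/dev/null
python3 go.py .4875 .336 .058
```

```text
time_s: 2.0
ee_pos: [0.4614, 0.3473, 0.231]
tool_rot: [-0.0, 0.821, 0.571, -0.0]
wrist_force: [1.1, 0.2, 0.8]
width: 0.085
grip_force: 0.0
t 2.3 p [0.4874 0.3364 0.1886] psi 1.214 j [-0.8   0.71  0.21  1.72 -0.2   0.74 -0.85] F [-0.8  1.2 -0.9] T [-0.02  0.09  0.02] w 0.0849 g 0.0
turn 0.0 (alt 0.0 ) after turn dx,dy,dz [-0.0003  0.0002  0.1306]
```

Converted, 0.04 m is 0.8, 0.03 m is 0.6.

```bash
python3 shift.py '[0.085, 0, 0, 0.8, 0, 0.085, 0, 0, 0.8, 0, 0.085, 0, 0, 0.6, 0, 0.085, 0, 0, 0.4, 0, 0.085, 0, 0, 0, 0]' >/dev/null
python3 go.py .4875 .336 .058
python3 shift.py '[0.04, 0, 0, 0, 0, 0.04, 0, 0, 0, 0, 0.04, 0, 0, 0, 0, 0.04, 0, 0, 0, 0, 0.04, 0, 0, 0, 0, 0.04, 0, 0, 0, 0]'
python3 go.py
python3 - <<'E'
from h import *
a=[snap('top','pics/top1.png'),snap('side','pics/side1.png')]
m=[cv2.resize(x['pixels'][v-40:v+40,u-50:u+50,::-1],None,fx=4,fy=4,interpolation=cv2.INTER_CUBIC) for x,u,v in((a[0],186,265),(a[1],274,170))]
cv2.imwrite('pics/m4.png',np.hstack(m))
E
```

```text
t 2.8 p [0.4859 0.3385 0.0592] psi 1.218 j [-0.76  0.9   0.14  1.79 -0.24  0.47 -0.81] F [1.1 0.5 1. ] T [0.07 0.07 0.01] w 0.0848 g 0.0
turn 0.0 (alt 0.0 ) after turn dx,dy,dz [-0.0018  0.0024  0.0012]
time_s: 3.4
ee_pos: [0.4864, 0.3403, 0.0635]
tool_rot: [-0.002, 0.82, 0.572, -0.0]
wrist_force: [-5.4, 1.4, 9.1]
width: 0.046
grip_force: 60.2
t 3.4 p [0.4864 0.3403 0.0635] psi 1.218 j [-0.76  0.89  0.14  1.79 -0.25  0.48 -0.81] F [-5.4  1.4  9.1] T [0.24 1.29 0.05] w 0.046 g 60.2
```

View pics/m4.png

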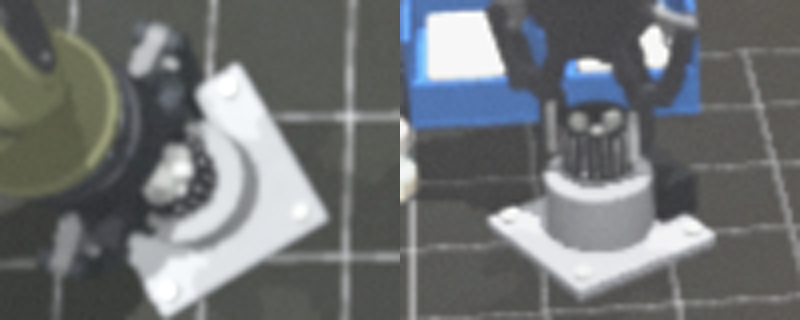

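Converted, -0.004 m is -0.08, 0.001 m is 0.02.

```bash
python3 shift.py '[0.04, 0.02, 0, -0.08, 0, 0.04, 0, 0, 0, 0]' >/dev/null; python3 go.py
python3 shift.py '[0.04, 0, 0, 0, -0.0159, 0.04, 0, 0, 0, -0.0159, 0.04, 0, 0, 0, -0.0159, 0.04, 0, 0, 0, 0]'>/dev/null; python3 go.py
python3 shift.py '[0.04, 0, 0, 0, -0.0159, 0.04, 0, 0, 0, -0.0159, 0.04, 0, 0, 0, -0.0159, 0.04, 0, 0, 0, 0]' >/dev/null;python3 go.py
```

```text
t 3.7 p [0.4864 0.3403 0.0639] psi 1.218 j [-0.77  0.89  0.14  1.79 -0.24  0.48 -0.81] F [ -1.8   2.7 -18.3] T [0.8  0.27 0.08] w 0.0457 g 70.7
t 4.1 p [0.4864 0.3402 0.0638] psi 1.519 j [-0.73  0.89  0.07  1.79 -0.12  0.48 -0.62] F [ -3.7   5.4 -20.3] T [0.95 0.37 0.16] w 0.0462 g 70.7
t 4.5 p [0.4874 0.3356 0.0641] psi 1.81 j [-0.68  0.88  0.    1.79 -0.    0.48 -0.44] F [ -2.5  -3.2 -15.5] T [-0.71  0.53 -0.83] w 0.0449 g 63.5
```

Converted, -0.15 rad is -0.0239.

```bash
python3 shift.py '[0.07, 0, 0, 0, 0, 0.07, 0, 0, 0, 0, 0.07, 0, 0, 0, 0, 0.07, 0, 0, 0, 0]' >/dev/null; python3 go.py .487 .338 .064
python3 shift.py '[0.07, 0, 0, 0, -0.0239, 0.07, 0, 0, 0, -0.0239, 0.07, 0, 0, 0, -0.0239, 0.07, 0, 0, 0, -0.0239, 0.07, 0, 0, 0, -0.0239, 0.07, 0, 0, 0, -0.0239, 0.07, 0, 0, 0, 0]' >/dev/null; python3 go.py .487 .338 .064
python3 shift.py '[0.04, 0, 0, 0, 0, 0.04, 0, 0, 0, 0, 0.04, 0, 0, 0, 0, 0.04, 0, 0, 0, 0, 0.04, 0, 0, 0, 0]' >/dev/null; python3 go.py
python3 shift.py '[0.07, 0, 0, 0, 0, 0.07, 0, 0, 0, 0, 0.07, 0, 0, 0, 0]' >/dev/null; python3 go.py .487 .338 .064 2
```

```text
t 4.9 p [0.4901 0.3405 0.0666] psi 1.816 j [-0.69  0.88  0.    1.78 -0.    0.48 -0.44] F [-0.2  1.4 -0.3] T [-0.   -0.    0.04] w 0.0702 g 0.0
turn 0.0 (alt 0.0 ) after turn dx,dy,dz [-0.0016 -0.0036  0.0026]
t 5.6 p [0.4896 0.3396 0.0658] psi 2.716 j [-0.56  0.89 -0.22  1.77  0.34  0.52  0.14] F [ 0.2 -0.8  0.5] T [-0.05 -0.07  0.04] w 0.0704 g 0.0
turn 0.0 (alt 0.0 ) after turn dx,dy,dz [ 0.0018 -0.0025  0.0018]
t 6.1 p [0.4889 0.3388 0.0661] psi 2.713 j [-0.56  0.89 -0.22  1.78  0.34  0.52  0.14] F [-1.7 -1.7  5.9] T [-0.5   0.34 -0.11] w 0.0461 g 60.9
t 6.4 p [0.489  0.3395 0.0653] psi 2.715 j [-0.56  0.89 -0.22  1.78  0.34  0.52  0.14] F [-0.2 -0.3  0. ] T [ 0.    0.04 -0.04] w 0.0703 g 0.0
turn 0.715 (alt -2.426 ) after turn dx,dy,dz [-0.0006 -0.0024  0.0013]
```

Three grasps put the sleeve axis at about (0.4866,0.3397), and it is now fully open. Next is the countersink.

Converted, -0.04 m is -0.8, 0.15 rad is 0.0239.

```bash
python3 shift.py '[0.07, 0, 0, -0.8, 0, 0.06, 0, 0, -0.8, 0, 0.06, 0, 0, -0.8, 0, 0.06, 0, 0, 0, 0.0239, 0.06, 0, 0, 0, 0.0239, 0.06, 0, 0, 0, 0.0239, 0.06, 0, 0, 0, 0.0239, 0.06, 0, 0, 0, 0.0239]' >/dev/null; python3 shift.py '[0.055, 0, 0, 0, 0.0239, 0.055, 0, 0, 0, 0.0239, 0.055, 0, 0, 0, 0.0239, 0.055, 0, 0, 0, 0.0239, 0.055, 0, 0, 0, 0.008, 0.055, 0, 0, 0, 0]' >/dev/null;  python3 go.py .679 .027 .12 1.316
```

```text
t 7.8 p [0.4887 0.3396 0.1852] psi 1.316 j [-0.75  0.71  0.12  1.72 -0.11  0.72 -0.83] F [0.3 0.5 0.7] T [ 0.04 -0.02  0.01] w 0.0551 g 0.0
turn -0.0 (alt 3.141 ) after turn dx,dy,dz [-0.2545  0.2629  0.0652]
```

Converted, 0.033 m is 0.66, -0.032 m is -0.64.

```bash
python3 shift.py '[0.055, -0.64, 0.66, 0, 0, 0.055, -0.64, 0.66, 0, 0, 0.055, -0.64, 0.66, 0, 0, 0.055, -0.64, 0.66, 0, 0, 0.055, -0.64, 0.66, 0, 0, 0.055, -0.64, 0.66, 0, 0, 0.055, -0.64, 0.66, 0, 0, 0.055, -0.6, 0.64, 0, 0]' >/dev/null; python3 shift.py '[0.055, 0, 0, 0.6, 0, 0.055, 0, 0, 0.6, 0, 0.055, 0, 0, 0, 0]' >/dev/null;  python3 go.py .679 .027 .075 1.316
```

```text
t 8.9 p [0.6758 0.0269 0.1209] psi 1.316 j [-0.13  0.89  0.05  1.48 -0.06  0.78 -0.31] F [-0.6  0.2 -0.4] T [0.1  0.01 0.03] w 0.0549 g 0.0
turn 0.0 (alt -3.141 ) after turn dx,dy,dz [0.0009 0.0031 0.0459]
```

Converted, 0.023 m is 0.46, 0.003 m is 0.06.

```bash
python3 shift.py '[0.055, 0.02, 0.06, 0.46, 0, 0.055, 0, 0, 0.46, 0, 0.055, 0, 0, 0, 0]' >/dev/null;  python3 go.py .679 .027 .039 1.316
python3 - <<'E'
from h import *
a=[snap('top','pics/top2.png'),snap('side','pics/side2.png')]
m=[cv2.resize(x['pixels'][v-40:v+40,u-50:u+50,::-1],None,fx=4,fy=4,interpolation=cv2.INTER_CUBIC) for x,u,v in((a[0],316,190),(a[1],372,235))]
cv2.imwrite('pics/m5.png',np.hstack(m))
E
```

```text
t 9.2 p [0.6806 0.0279 0.0776] psi 1.317 j [-0.13  0.95  0.05  1.49 -0.06  0.71 -0.31] F [-0.9 -0.1 -0.3] T [-0.02  0.07 -0.07] w 0.0552 g 0.0
turn 0.001 (alt -3.14 ) after turn dx,dy,dz [-0.0013 -0.0013  0.0386]
```

View pics/m5.png

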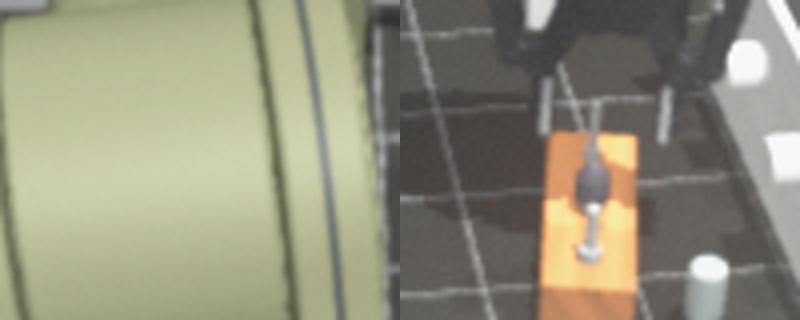

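Converted, 0.019 m is 0.38, -0.001 m is -0.02.

```bash
python3 -c "
from h import *
s=load('pics/side2.npz')
for z in(.0776,.082,.087):print(proj(s,(.6806,.0279,z)),ray(s,373.25,229.25,z))
print(proj(s,(.679,.027,.049)),proj(s,(.679,.030,.049)),proj(s,(.679,.027,.045)))
"
python3 shift.py '[0.055, -0.02, -0.02, 0.38, 0, 0.055, 0, 0, 0.38, 0, 0.055, 0, 0, 0, 0]' >/dev/null;  python3 go.py .679 .028 .039 1.316
```

```text
[371.57885944 228.3537613 ] [0.68351928 0.02424287 0.0776    ]
[371.72884889 226.72687951] [0.68190754 0.01844362 0.082     ]
[371.90013811 224.86896684] [0.68007601 0.01185356 0.087     ]
[369.99736057 239.0452859 ] [369.71339427 238.22708523] [369.86679005 240.47491084]
t 9.6 p [0.6805 0.0268 0.0411] psi 1.316 j [-0.13  1.    0.04  1.5  -0.06  0.64 -0.31] F [-1.2  0.6  0.9] T [0.01 0.02 0.  ] w 0.0549 g 0.0
turn 0.0 (alt -3.141 ) after turn dx,dy,dz [ 0.0007 -0.0018  0.0021]
```

Converted, 0.002 m is 0.04, -0.001 m is -0.02.

```bash
python3 shift.py '[0.055, 0, -0.02, 0.04, 0, 0.01, 0, 0, 0, 0, 0.01, 0, 0, 0, 0, 0.01, 0, 0, 0, 0, 0.01, 0, 0, 0, 0, 0.01, 0, 0, 0, 0]' >/dev/null;  python3 go.py; python3 shift.py '[0.01, 0, 0, -0.4, 0, 0.01, 0, 0, -0.4, 0, 0.01, 0, 0, -0.8, 0, 0.01, 0, 0, -0.8, 0, 0.01, 0, 0, -0.8, 0, 0.01, 0, 0, 0, 0]' >/dev/null;  python3 go.py .4868 .3397 .2 
```

```text
t 10.2 p [0.681  0.0271 0.0406] psi 1.316 j [-0.13  1.    0.04  1.5  -0.06  0.63 -0.31] F [-1.4  0.9  6.6] T [0.09 0.35 0.01] w 0.0173 g 58.4
t 10.8 p [0.6847 0.0267 0.2063] psi 1.315 j [-0.14  0.79  0.06  1.41 -0.06  0.93 -0.32] F [ 0.4  0.6 -1. ] T [-0.02 -0.07 -0.01] w 0.017 g 59.1
turn 0.0 (alt 0.0 ) after turn dx,dy,dz [ 0.2528 -0.2705  0.0063]
```

```bash
python3 shift.py '[0.01, 0.62, -0.68, 0, 0, 0.01, 0.62, -0.68, 0, 0, 0.01, 0.62, -0.68, 0, 0, 0.01, 0.62, -0.68, 0, 0, 0.01, 0.62, -0.68, 0, 0, 0.01, 0.62, -0.68, 0, 0, 0.01, 0.62, -0.68, 0, 0, 0.01, 0.62, -0.68, 0, 0]' >/dev/null;  python3 shift.py '[0.01, 0, 0, 0, 0, 0.01, 0, 0, 0, 0]'; python3 go.py .4868 .3397 .15 
python3 - <<'E'
from h import *
a=snap('side','pics/side3.png')
s=robot.sense();p=s['ee_pos'];u,v=proj(a,p).astype(int);print(proj(a,p))
cv2.imwrite('pics/m6.png',cv2.resize(a['pixels'][v-30:v+35,u-40:u+40,::-1],None,fx=7,fy=7,interpolation=cv2.INTER_CUBIC))
E
```

```text
time_s: 11.8
ee_pos: [0.4784, 0.3368, 0.1989]
tool_rot: [-0.0, 0.79, 0.613, -0.0]
wrist_force: [-0.5, -0.8, -0.5]
width: 0.0169
grip_force: 59.2
t 11.8 p [0.4784 0.3368 0.1989] psi 1.32 j [-0.76  0.68  0.11  1.73 -0.1   0.74 -0.84] F [-0.5 -0.8 -0.5] T [-0.09 -0.08  0.03] w 0.0169 g 59.2
turn 0.0 (alt 0.0 ) after turn dx,dy,dz [0.0049 0.0074 0.0489]
[268.41995585 120.48001385]
```

View pics/m6.png

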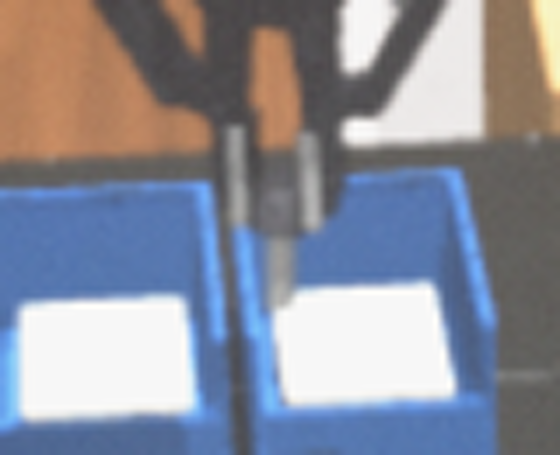

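Converted, 0.02 m is 0.4, 0.0075 m is 0.15.

```bash
python3 shift.py '[0.01, 0.1, 0.15, 0.4, 0, 0.01, 0, 0, 0.4, 0, 0.01, 0, 0, 0, 0]' >/dev/null; python3 go.py .4868 .3397 .14 1.316
```

```text
t 12.2 p [0.4879 0.3351 0.1569] psi 1.312 j [-0.74  0.75  0.1   1.74 -0.11  0.66 -0.83] F [-0.8  0.1 -1.3] T [-0.01  0.02 -0.01] w 0.017 g 59.1
turn -0.004 (alt 3.138 ) after turn dx,dy,dz [ 0.0041 -0.0023  0.0169]
```

Converted, 0.007 m is 0.14, 0.004 m is 0.08.

```bash
python3 shift.py '[0.01, 0.08, -0.046, 0.14, 0, 0.01, 0, 0, 0, 0, 0.01, 0, 0, 0, 0]' >/dev/null; python3 go.py .4868 .3397 .12 1.316;python3 shift.py '[0.01, 0, 0, 0, 0, 0.01, 0, 0, 0, 0]' >/dev/null; python3 go.py .4868 .3397 .12 1.316
```

```text
t 12.4 p [0.4873 0.3431 0.1529] psi 1.316 j [-0.75  0.75  0.1   1.74 -0.11  0.65 -0.84] F [ 0.   0.1 -1.2] T [-0.05  0.02  0.02] w 0.0167 g 59.2
turn -0.0 (alt 3.141 ) after turn dx,dy,dz [-0.0034  0.0004  0.0329]
t 12.7 p [0.4873 0.343  0.1529] psi 1.316 j [-0.75  0.75  0.1   1.74 -0.11  0.65 -0.84] F [ 0.7 -0.2 -0.3] T [-0.02  0.02  0.02] w 0.017 g 59.2
turn -0.0 (alt 3.141 ) after turn dx,dy,dz [-0.0033  0.0004  0.0329]
```

Converted, 0.015 m is 0.3, -0.003 m is -0.06.

```bash
python3 shift.py '[0.01, -0.06, 0, 0.3, 0, 0.01, 0, 0, 0, 0, 0.01, 0, 0, 0, 0]' >/dev/null; python3 go.py .4868 .3397 .12 1.316;python3 shift.py '[0.01, 0, 0, 0.2, 0, 0.01, 0, 0, 0, 0, 0.01, 0, 0, 0, 0]' >/dev/null; python3 go.py .4868 .3397 .1 1.316
```

```text
t 12.9 p [0.4862 0.3399 0.1374] psi 1.316 j [-0.74  0.77  0.1   1.76 -0.11  0.62 -0.84] F [ 0.4  0.  -1.6] T [-0.   -0.04 -0.03] w 0.0173 g 59.1
turn -0.0 (alt 3.141 ) after turn dx,dy,dz [-0.      0.0006  0.0174]
t 13.2 p [0.4861 0.34   0.1271] psi 1.316 j [-0.74  0.79  0.09  1.76 -0.12  0.6  -0.83] F [-0.2  0.3 -0. ] T [ 0.03 -0.02  0.03] w 0.017 g 59.1
turn -0.0 (alt 3.141 ) after turn dx,dy,dz [-0.0001  0.0008  0.0271]
```

Converted, 0.008 m is 0.16, 0.0006 m is 0.012.

```bash
python3 shift.py '[0.01, 0, 0.012, 0.16, 0, 0.01, 0, 0, 0, 0]' >/dev/null; python3 go.py .4868 .3397 .1 1.316;python3 shift.py '[0.01, 0, 0, 0.16, 0, 0.01, 0, 0, 0, 0, 0.01, 0, 0, 0, 0]' >/dev/null; python3 go.py .4868 .3397 .098 1.316
python3 - <<'E'
from h import *
a=snap('side','pics/side4.png')
u,v=272,165
cv2.imwrite('pics/m7.png',cv2.resize(a['pixels'][v-35:v+35,u-40:u+40,::-1],None,fx=7,fy=7,interpolation=cv2.INTER_CUBIC))
E
```

```text
t 13.4 p [0.4864 0.3395 0.1184] psi 1.316 j [-0.74  0.8   0.09  1.77 -0.12  0.58 -0.83] F [-0.3 -0.6 -0.5] T [-0.01  0.06  0.04] w 0.0172 g 59.2
turn -0.0 (alt 3.141 ) after turn dx,dy,dz [0.0003 0.0004 0.0184]
t 13.8 p [0.4866 0.3397 0.111 ] psi 1.316 j [-0.74  0.81  0.09  1.77 -0.12  0.56 -0.83] F [-0.  -0.2 -0.6] T [0.05 0.01 0.04] w 0.0172 g 59.2
turn -0.0 (alt 3.141 ) after turn dx,dy,dz [0.     0.0002 0.013 ]
```

View pics/m7.png

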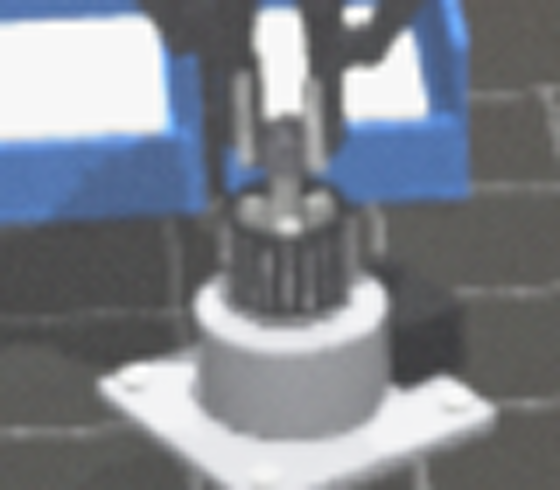

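The shank is inside the bore, centred in x at (286,190), and there is no contact force. I'll lower it to the floor.

Converted, 0.008 m is 0.16.

```bash
python3 shift.py '[0.01, 0, 0, 0.16, 0, 0.01, 0, 0, 0, 0, 0.01, 0, 0, 0, 0]' >/dev/null; python3 go.py;python3 shift.py '[0.01, 0, 0, 0.08, 0, 0.01, 0, 0, 0, 0]' >/dev/null; python3 go.py;python3 shift.py '[0.01, 0, 0, 0.06, 0, 0.01, 0, 0, 0, 0]' >/dev/null; python3 go.py
```

```text
t 14.1 p [0.4866 0.3397 0.103 ] psi 1.316 j [-0.74  0.82  0.08  1.78 -0.12  0.55 -0.83] F [-0.1 -0.3  0. ] T [-0.04  0.02 -0.01] w 0.0171 g 59.2
t 14.3 p [0.4866 0.3397 0.0989] psi 1.316 j [-0.73  0.83  0.08  1.78 -0.12  0.54 -0.83] F [ 0.1  0.3 -0.4] T [ 0.05 -0.01 -0.01] w 0.017 g 59.2
t 14.5 p [0.4871 0.3401 0.0967] psi 1.316 j [-0.73  0.83  0.08  1.78 -0.12  0.53 -0.83] F [-0.5 -0.7  2.6] T [-0.01  0.12  0.02] w 0.017 g 59.6
```

Units first: shifts go in shares of 50 mm and turns go in shares of 2 pi rad. So -0.15 rad is -0.0239.

```bash
python3 shift.py '[0.03, 0, 0, 0, 0, 0.075, 0, 0, 0, 0, 0.075, 0, 0, 0, 0, 0.075, 0, 0, 0, 0, 0.075, 0, 0, 0, 0]' >/dev/null; python3 go.py; python3 shift.py '[0.075, 0, 0, 0, -0.0239, 0.075, 0, 0, 0, -0.0239, 0.075, 0, 0, 0, -0.0239, 0.075, 0, 0, 0, -0.0239, 0.075, 0, 0, 0, -0.0239, 0.075, 0, 0, 0, -0.0239, 0.075, 0, 0, 0, -0.0239, 0.075, 0, 0, 0, -0.0239]' >/dev/null;python3 shift.py '[0.075, 0, 0, 0, -0.0239, 0.075, 0, 0, 0, -0.0239, 0.075, 0, 0, 0, -0.0239, 0.075, 0, 0, 0, 0]'>/dev/null;  python3 go.py .4866 .3397 .066 2.9
```

```text
t 15.0 p [0.4868 0.3398 0.0962] psi 1.316 j [-0.73  0.83  0.08  1.78 -0.12  0.53 -0.83] F [ 0.4 -0.4  0.9] T [0.05 0.03 0.09] w 0.0752 g 0.0
t 16.2 p [0.487  0.3395 0.0962] psi 2.966 j [-0.49  0.85 -0.35  1.76  0.47  0.61  0.28] F [-0.3 -0.5 -0.1] T [-0.04  0.06 -0.04] w 0.0745 g 0.0
turn 0.066 (alt -3.076 ) after turn dx,dy,dz [0.0004 0.0001 0.0302]
```

Converted, 0.015 m is 0.3, 0.014 m is 0.28.

```bash
python3 shift.py '[0.075, 0, 0, 0.3, 0, 0.075, 0, 0, 0.28, 0, 0.075, 0, 0, 0, 0, 0.04, 0, 0, 0, 0, 0.04, 0, 0, 0, 0, 0.04, 0, 0, 0, 0, 0.04, 0, 0, 0, 0, 0.04, 0, 0, 0, 0]' >/dev/null; python3 go.py .4866 .3397 .066; python3 shift.py '[0.04, 0, 0, 0, 0.0191, 0.04, 0, 0, 0, 0.0191, 0.04, 0, 0, 0, 0.0191, 0.04, 0, 0, 0, 0.0191, 0.04, 0, 0, 0, 0.0191, 0.04, 0, 0, 0, 0.0191, 0.04, 0, 0, 0, 0.0191, 0.04, 0, 0, 0, 0]' >/dev/null;  python3 go.py .4866 .3397 .066; python3 shift.py '[0.04, 0, 0, 0, 0.0191, 0.04, 0, 0, 0, 0.0191, 0.04, 0, 0, 0, 0.0191, 0.04, 0, 0, 0, 0.0191, 0.04, 0, 0, 0, 0.0191, 0.04, 0, 0, 0, 0.0191, 0.04, 0, 0, 0, 0]' >/dev/null;  python3 go.py .4866 .3397 .066
python3 shift.py '[0.04, 0, 0, 0, 0.0159, 0.04, 0, 0, 0, 0.0159, 0.04, 0, 0, 0, 0.0159, 0.04, 0, 0, 0, 0]' >/dev/null;  python3 go.py .4866 .3397 .066
```

```text
t 17.0 p [0.4868 0.3399 0.0678] psi 2.966 j [-0.5   0.89 -0.32  1.78  0.49  0.55  0.26] F [-1.3 -0.5  4.3] T [-0.23  0.29  0.02] w 0.0453 g 62.1
turn 0.0 (alt 0.0 ) after turn dx,dy,dz [ 0.0002 -0.0003  0.0018]
t 17.8 p [0.4866 0.3396 0.0678] psi 2.125 j [-0.62  0.88 -0.11  1.78  0.19  0.49 -0.31] F [-2.4 -1.4  6. ] T [-0.37  0.51 -0.12] w 0.0449 g 62.0
turn 0.0 (alt 0.0 ) after turn dx,dy,dz [0.     0.0001 0.0018]
t 18.5 p [0.4863 0.3396 0.0677] psi 1.406 j [-0.72  0.88  0.06  1.79 -0.1   0.48 -0.76] F [-2.8 -1.1  7.3] T [-0.39  0.58 -0.12] w 0.0449 g 62.1
turn 0.0 (alt 0.0 ) after turn dx,dy,dz [0.0002 0.0003 0.0017]
t 18.9 p [0.4861 0.3396 0.0678] psi 1.106 j [-0.76  0.88  0.13  1.79 -0.22  0.48 -0.95] F [-3.  -2.   6.9] T [-0.33  0.63 -0.12] w 0.045 g 62.2
turn 0.0 (alt 0.0 ) after turn dx,dy,dz [0.0003 0.0004 0.0018]
```

Converted, 0.1 rad is 0.0159.

```bash
for i in 1; do python3 shift.py '[0.04, 0, 0, 0, 0.0159, 0.04, 0, 0, 0, 0.0159, 0.04, 0, 0, 0, 0]' >/dev/null;  python3 go.py; python3 shift.py '[0.04, 0, 0, 0, 0.0159, 0.04, 0, 0, 0, 0.0159, 0.04, 0, 0, 0, 0]' >/dev/null;  python3 go.py;python3 shift.py '[0.04, 0, 0, 0, 0.0159, 0.04, 0, 0, 0, 0.0159, 0.04, 0, 0, 0, 0]' >/dev/null;  python3 go.py; done
```

```text
t 19.2 p [0.486  0.3397 0.0678] psi 0.907 j [-0.79  0.89  0.18  1.79 -0.29  0.49 -1.08] F [-2.9 -1.7  7.8] T [-0.3  0.7 -0.1] w 0.0453 g 62.3
t 19.5 p [0.486  0.3397 0.0677] psi 0.707 j [-0.81  0.89  0.22  1.79 -0.37  0.5  -1.2 ] F [-3.8 -1.2  8.3] T [-0.2   0.67  0.01] w 0.0453 g 62.4
t 19.8 p [0.4859 0.3398 0.0677] psi 0.508 j [-0.84  0.9   0.27  1.8  -0.45  0.51 -1.33] F [-2.2 -1.5  8.5] T [-0.25  0.66  0.12] w 0.0449 g 62.7
```

Converted, 0.1 rad is 0.0159.

```bash
for i in 1; do python3 shift.py '[0.04, 0, 0, 0, 0.0159, 0.04, 0, 0, 0, 0.0159, 0.04, 0, 0, 0, 0]' >/dev/null;  python3 go.py; python3 shift.py '[0.04, 0, 0, 0, 0.0159, 0.04, 0, 0, 0, 0.0159, 0.04, 0, 0, 0, 0]' >/dev/null;  python3 go.py; done
```

```text
t 20.1 p [0.4859 0.3399 0.0677] psi 0.308 j [-0.87  0.91  0.32  1.8  -0.52  0.52 -1.46] F [-1.9 -1.6  8. ] T [-0.2   0.63  0.18] w 0.0449 g 62.9
t 20.4 p [0.4892 0.3404 0.0678] psi 0.112 j [-0.89  0.92  0.37  1.8  -0.6   0.54 -1.59] F [ 3.4 -1.   2.3] T [-0.13 -0.94  1.14] w 0.0454 g 89.0
```

```bash
python3 - <<'E'
from h import *
a=snap('side','pics/side5.png')
u,v=272,165
cv2.imwrite('pics/m8.png',cv2.resize(a['pixels'][v-35:v+35,u-40:u+40,::-1],None,fx=7,fy=7,interpolation=cv2.INTER_CUBIC))
E
```

```text
(no output)
```

View pics/m8.png

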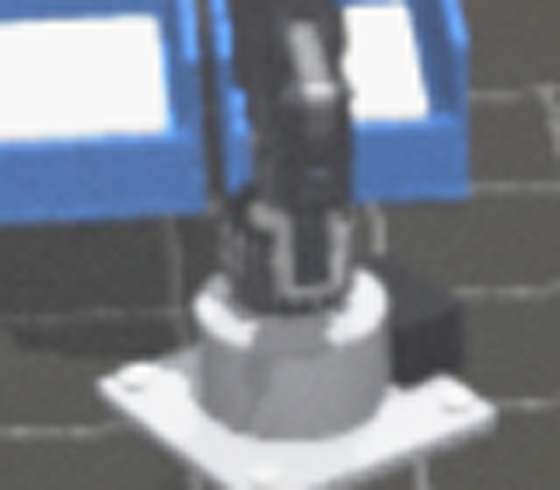

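Converted, -0.04 m is -0.8, -0.03 m is -0.6.

```bash
python3 shift.py '[0.075, 0, 0, 0, 0, 0.075, 0, 0, 0, 0, 0.075, 0, 0, 0, 0, 0.075, 0, 0, -0.6, 0, 0.075, 0, 0, -0.8, 0, 0.075, 0, 0, -0.8, 0, 0.075, 0, 0, -0.8, 0]' >/dev/null; python3 shift.py '[0.075, 1, 0, 0, 0, 0.075, 1, 0, 0, 0, 0.075, 1, 0, 0, 0, 0.075, 0, 0, 0, 0]'; python3 go.py;  python3 - <<'E'
from h import *
a=snap('side','pics/side6.png');t=snap('top','pics/top6.png')
f=lambda a,u,v:cv2.resize(a['pixels'][v-35:v+35,u-28:u+28,::-1],None,fx=7,fy=7,interpolation=cv2.INTER_CUBIC)
cv2.imwrite('pics/m9.png',np.hstack([f(a,272,165),f(t,184,265)]))
E
```

```text
time_s: 21.55
ee_pos: [0.6417, 0.3538, 0.2162]
tool_rot: [0.001, 0.999, 0.052, 0.003]
wrist_force: [-0.3, -0.3, -0.5]
width: 0.0749
grip_force: 0.0
t 21.6 p [0.6417 0.3538 0.2162] psi 0.103 j [-0.79  0.92  0.53  1.22 -0.46  1.11 -1.7 ] F [-0.3 -0.3 -0.5] T [-0.06  0.01  0.03] w 0.0749 g 0.0
```

View pics/m9.png

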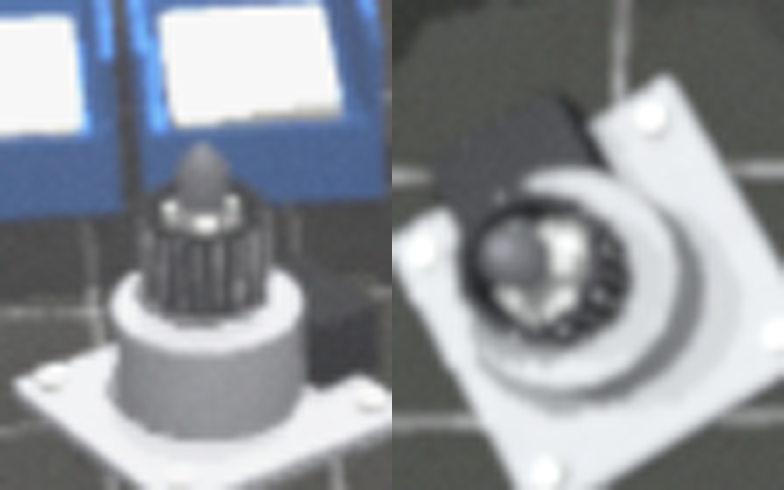

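The countersink stands upright and centred (side tile at (203,170)) with the jaws around it. I'll make a second tightening stroke to confirm it is hard.

Converted, -0.05 m is -1, -0.15 rad is -0.0239.

```bash
python3 shift.py '[0.075, -1, 0, 0, -0.0239, 0.075, 0, 0, 0, -0.0239, 0.075, 0, 0, 0, -0.0239, 0.075, 0, 0, 0, -0.0239, 0.075, 0, 0, 0, -0.0239, 0.075, 0, 0, 0, -0.0239, 0.075, 0, 0, 0, -0.0239, 0.075, 0, 0, 0, -0.0239]' >/dev/null; python3 shift.py '[0.075, 0, 0, 0, -0.0159, 0.075, 0, 0, 0, 0]'>/dev/null; python3 go.py .4866 .3397 .2
```

```text
t 22.6 p [0.5839 0.3506 0.2175] psi 1.408 j [-0.69  0.79  0.17  1.4  -0.15  0.97 -0.65] F [0.1 0.2 0.8] T [-0.01 -0.04  0.03] w 0.0756 g 0.0
turn 0.0 (alt 0.0 ) after turn dx,dy,dz [-0.0266 -0.0943  0.0175]
```

Converted, -0.0471 m is -0.942, -0.0133 m is -0.266.

```bash
python3 shift.py '[0.075, -0.266, -0.942, 0.2, 0, 0.075, -0.266, -0.942, 0.2, 0, 0.075, 0, 0, 0, 0, 0.075, 0, 0, 0, 0]' >/dev/null; python3 go.py .4866 .3397 .15
```

```text
t 23.1 p [0.4858 0.3394 0.1972] psi 1.406 j [-0.78  0.69  0.17  1.71 -0.16  0.75 -0.7 ] F [0.8 1.1 0.3] T [-0.03 -0.05  0.  ] w 0.0751 g 0.0
turn 0.0 (alt 0.0 ) after turn dx,dy,dz [0.0004 0.0008 0.0472]
```

Converted, 0.04 m is 0.8, 0.03 m is 0.6.

```bash
python3 shift.py '[0.075, 0, 0.02, 0.8, 0, 0.075, 0, 0, 0.6, 0, 0.075, 0, 0, 0.6, 0, 0.075, 0, 0, 0.58, 0, 0.075, 0, 0, 0, 0, 0.075, 0, 0, 0, 0]' >/dev/null; python3 go.py .4866 .3397 .067; python3 shift.py '[0.04, 0, 0, 0, 0, 0.04, 0, 0, 0, 0, 0.04, 0, 0, 0, 0, 0.04, 0, 0, 0, 0, 0.04, 0, 0, 0, 0]' >/dev/null; python3 go.py; python3 shift.py '[0.04, 0, 0, 0, 0.0159, 0.04, 0, 0, 0, 0.0159, 0.04, 0, 0, 0, 0]' >/dev/null; python3 go.py;  python3 shift.py '[0.04, 0, 0, 0, 0.0159, 0.04, 0, 0, 0, 0]' >/dev/null; python3 go.py
```

```text
t 23.6 p [0.4911 0.3398 0.0688] psi 1.405 j [-0.75  0.88  0.11  1.78 -0.19  0.49 -0.67] F [0.5 0.3 0.3] T [ 0.01 -0.04  0.03] w 0.0751 g 0.0
turn 0.0 (alt 0.0 ) after turn dx,dy,dz [-0.0008 -0.0044  0.0018]
t 24.1 p [0.4865 0.341  0.0703] psi 1.408 j [-0.75  0.88  0.11  1.78 -0.19  0.49 -0.67] F [-8.  -0.   9.6] T [ 0.12  1.82 -0.02] w 0.0448 g 60.4
t 24.4 p [0.4867 0.3409 0.0703] psi 1.206 j [-0.78  0.88  0.16  1.79 -0.27  0.5  -0.8 ] F [-7.6 -0.1  9.4] T [0.11 1.71 0.13] w 0.0448 g 60.5
t 24.6 p [0.4868 0.3409 0.0703] psi 1.106 j [-0.79  0.89  0.18  1.79 -0.31  0.5  -0.86] F [-7.6 -0.3  9.4] T [0.02 1.69 0.13] w 0.0445 g 60.6
```

Converted, 0.1 rad is 0.0159.

```bash
python3 shift.py '[0.04, 0, 0, 0, 0.0159, 0.04, 0, 0, 0, 0.0159, 0.04, 0, 0, 0, 0.0159, 0.04, 0, 0, 0, 0]' >/dev/null; python3 go.py; python3 shift.py '[0.04, 0, 0, 0, 0.0159, 0.04, 0, 0, 0, 0.0159, 0.04, 0, 0, 0, 0.0159, 0.04, 0, 0, 0, 0]' >/dev/null; python3 go.py;  python3 shift.py '[0.04, 0, 0, 0, 0.0159, 0.04, 0, 0, 0, 0.0159, 0.04, 0, 0, 0, 0]' >/dev/null; python3 go.py
```

```text
t 25.1 p [0.4894 0.3431 0.0703] psi 0.813 j [-0.83  0.9   0.26  1.78 -0.42  0.51 -1.05] F [-3.4  4.   8.1] T [1.   0.62 1.28] w 0.0445 g 84.6
t 25.4 p [0.4971 0.3454 0.0707] psi 0.506 j [-0.87  0.91  0.33  1.78 -0.54  0.52 -1.25] F [ 9.7  8.9 -7.3] T [ 2.32 -2.09  0.15] w 0.0441 g 61.8
t 25.8 p [0.4963 0.3432 0.0709] psi 0.307 j [-0.9   0.92  0.39  1.78 -0.61  0.55 -1.39] F [ 7.6  6.2 -1. ] T [ 0.9  -1.65  0.21] w 0.0444 g 74.2
```

Converted, -0.15 rad is -0.0239.

```bash
python3 shift.py '[0.075, 0, 0, 0, 0, 0.075, 0, 0, 0, 0, 0.075, 0, 0, 0, 0, 0.075, 0, 0, 0, 0]' >/dev/null; python3 shift.py '[0.075, 0, 0, 0, -0.0239, 0.075, 0, 0, 0, -0.0239, 0.075, 0, 0, 0, -0.0239, 0.075, 0, 0, 0, -0.0239, 0.075, 0, 0, 0, -0.0239, 0.075, 0, 0, 0, -0.0239, 0.075, 0, 0, 0, -0.0239, 0.075, 0, 0, 0, 0]' >/dev/null;python3 go.py .4866 .3397 .067;
```

```text
t 26.9 p [0.49   0.339  0.0684] psi 1.356 j [-0.75  0.88  0.13  1.78 -0.21  0.49 -0.7 ] F [ 0.   0.  -0.3] T [-0.02  0.04 -0.03] w 0.0745 g 0.0
turn 0.0 (alt 0.0 ) after turn dx,dy,dz [-0.     -0.0035  0.0014]
```

Converted, -0.0035 m is -0.07.

```bash
python3 shift.py '[0.075, 0, -0.07, 0, 0, 0.075, 0, 0, 0, 0, 0.075, 0, 0, 0, 0]' >/dev/null; python3 go.py .4866 .3397 .067; python3 shift.py '[0.04, 0, 0, 0, 0, 0.04, 0, 0, 0, 0, 0.04, 0, 0, 0, 0, 0.04, 0, 0, 0, 0, 0.04, 0, 0, 0, 0]' >/dev/null; python3 go.py; python3 shift.py '[0.04, 0, 0, 0, 0.0159, 0.04, 0, 0, 0, 0.0159, 0.04, 0, 0, 0, 0]' >/dev/null; python3 go.py;  python3 shift.py '[0.04, 0, 0, 0, 0.0159, 0.04, 0, 0, 0, 0]' >/dev/null; python3 go.py
```

```text
t 27.2 p [0.4862 0.3403 0.0682] psi 1.355 j [-0.76  0.88  0.13  1.79 -0.21  0.48 -0.71] F [-0.6  0.4  0.6] T [-0.   -0.01 -0.02] w 0.0748 g 0.0
turn 0.0 (alt 0.0 ) after turn dx,dy,dz [-0.0005  0.0005  0.0012]
t 27.8 p [0.4864 0.3403 0.0687] psi 1.356 j [-0.76  0.88  0.13  1.79 -0.21  0.48 -0.7 ] F [-1.2 -0.3  5.2] T [-0.05  0.39  0.17] w 0.0449 g 61.4
t 28.1 p [0.4864 0.3403 0.0687] psi 1.154 j [-0.79  0.89  0.18  1.79 -0.29  0.49 -0.83] F [-1.4 -0.3  5.8] T [-0.09  0.32  0.08] w 0.0447 g 61.6
t 28.2 p [0.4865 0.3403 0.0687] psi 1.054 j [-0.8   0.89  0.2   1.79 -0.33  0.49 -0.9 ] F [-0.9 -0.4  5.7] T [-0.11  0.4   0.18] w 0.0447 g 61.6
```

Converted, 0.1 rad is 0.0159.

```bash
for i in 1; do python3 shift.py '[0.04, 0, 0, 0, 0.0159, 0.04, 0, 0, 0, 0]' >/dev/null; python3 go.py;  python3 shift.py '[0.04, 0, 0, 0, 0.0159, 0.04, 0, 0, 0, 0]' >/dev/null; python3 go.py; python3 shift.py '[0.04, 0, 0, 0, 0.0159, 0.04, 0, 0, 0, 0]' >/dev/null; python3 go.py;python3 shift.py '[0.04, 0, 0, 0, 0.0159, 0.04, 0, 0, 0, 0]' >/dev/null; python3 go.py;python3 shift.py '[0.04, 0, 0, 0, 0.0159, 0.04, 0, 0, 0, 0]' >/dev/null; python3 go.py; done
```

```text
t 28.4 p [0.4864 0.3403 0.0687] psi 0.954 j [-0.81  0.89  0.22  1.79 -0.37  0.5  -0.96] F [-0.4 -1.   6.1] T [-0.09  0.38  0.18] w 0.0447 g 61.7
t 28.6 p [0.4872 0.341  0.0688] psi 0.862 j [-0.83  0.9   0.25  1.79 -0.41  0.5  -1.02] F [ 1.  -0.6  4.7] T [ 0.17 -0.08  1.71] w 0.0445 g 73.9
t 28.9 p [0.4894 0.3429 0.0688] psi 0.756 j [-0.84  0.9   0.27  1.79 -0.45  0.5  -1.09] F [ 4.7  3.9 -0.5] T [ 0.96 -0.83  0.3 ] w 0.0447 g 92.0
t 29.1 p [0.4914 0.3439 0.0689] psi 0.658 j [-0.85  0.9   0.3   1.79 -0.49  0.51 -1.15] F [ 7.5  5.9 -4.6] T [ 1.36 -1.73  0.65] w 0.0449 g 96.6
t 29.2 p [0.4939 0.3445 0.069 ] psi 0.557 j [-0.87  0.91  0.32  1.79 -0.52  0.51 -1.22] F [12.9  7.  -9.1] T [ 1.68 -2.61  0.49] w 0.0452 g 77.1
```

Converted, 0.004 m is 0.08, -0.001 m is -0.02.

```bash
python3 shift.py '[0.04, 0.08, 0, -0.02, 0, 0.04, 0.08, 0, -0.02, 0, 0.04, 0, 0, 0, 0]' >/dev/null; python3 go.py;  python3 shift.py '[0.04, 0.08, 0, -0.02, 0, 0.04, 0, 0, 0, 0]' >/dev/null; python3 go.py
```

```text
t 29.6 p [0.4938 0.3445 0.0689] psi 0.557 j [-0.87  0.91  0.33  1.77 -0.52  0.54 -1.22] F [  4.3   2.1 -14.6] T [ 0.51 -1.28  0.54] w 0.045 g 75.7
t 29.8 p [0.4943 0.3447 0.0691] psi 0.555 j [-0.87  0.92  0.33  1.76 -0.51  0.56 -1.23] F [  0.4  -1.6 -23.5] T [ 0.07 -0.47  0.28] w 0.0446 g 66.0
```

Converted, 0.004 m is 0.08.

```bash
python3 shift.py '[0.04, 0, 0, 0.08, 0, 0.04, 0, 0, 0, 0]' >/dev/null; python3 go.py;  python3 shift.py '[0.075, 0, 0, 0, 0, 0.075, 0, 0, 0, 0, 0.075, 0, 0, 0, 0, 0.075, 0, 0, 0, 0]' >/dev/null; python3 go.py; python3 shift.py '[0.075, 0, 0, 0, -0.0239, 0.075, 0, 0, 0, -0.0239, 0.075, 0, 0, 0, -0.0239, 0.075, 0, 0, 0, -0.0239, 0.075, 0, 0, 0, -0.0239, 0.075, 0, 0, 0, -0.0239, 0.075, 0, 0, 0, 0]' >/dev/null;python3 go.py .4866 .3400 .067
```

```text
t 29.9 p [0.4943 0.3448 0.0688] psi 0.555 j [-0.87  0.92  0.33  1.76 -0.52  0.55 -1.23] F [-6.9 -3.8  3.5] T [-0.78  1.1   0.31] w 0.0449 g 67.9
t 30.4 p [0.4973 0.3471 0.0679] psi 0.556 j [-0.87  0.92  0.33  1.76 -0.52  0.55 -1.23] F [-0.2  0.8 -0.4] T [ 0.01 -0.01 -0.05] w 0.0752 g 0.0
t 31.1 p [0.4971 0.3465 0.0675] psi 1.456 j [-0.75  0.89  0.11  1.75 -0.18  0.51 -0.64] F [ 0.2  0.4 -0.5] T [-0.04 -0.01  0.01] w 0.0749 g 0.0
turn 0.0 (alt 0.0 ) after turn dx,dy,dz [-0.0077 -0.0097  0.0005]
```

Converted, -0.0097 m is -0.194, -0.0077 m is -0.154.

```bash
python3 shift.py '[0.075, -0.154, -0.194, 0, 0, 0.075, 0, 0, 0, 0, 0.075, 0, 0, 0, 0]' >/dev/null; python3 go.py .4866 .34 .067; python3 shift.py '[0.04, 0, 0, 0, 0, 0.04, 0, 0, 0, 0, 0.04, 0, 0, 0, 0, 0.04, 0, 0, 0, 0, 0.04, 0, 0, 0, 0]' >/dev/null; python3 go.py; python3 shift.py '[0.04, 0, 0, 0, 0.0159, 0.04, 0, 0, 0, 0]' >/dev/null; python3 go.py;  python3 shift.py '[0.04, 0, 0, 0, 0.0159, 0.04, 0, 0, 0, 0]' >/dev/null; python3 go.py
```

```text
t 31.4 p [0.4865 0.3402 0.0674] psi 1.454 j [-0.75  0.88  0.11  1.79 -0.18  0.48 -0.64] F [0.  0.4 0.2] T [ 0.01 -0.01  0.06] w 0.0751 g 0.0
turn 0.0 (alt 0.0 ) after turn dx,dy,dz [-0.0002  0.0001  0.0004]
t 31.9 p [0.4863 0.3404 0.0677] psi 1.456 j [-0.75  0.88  0.11  1.79 -0.18  0.48 -0.64] F [-1.   0.3  5.7] T [0.   0.32 0.01] w 0.0448 g 61.7
t 32.0 p [0.4864 0.3404 0.0678] psi 1.354 j [-0.76  0.88  0.13  1.79 -0.22  0.48 -0.7 ] F [-0.7 -0.6  5.1] T [-0.01  0.35  0.1 ] w 0.0446 g 61.7
t 32.2 p [0.4864 0.3404 0.0678] psi 1.254 j [-0.78  0.89  0.15  1.79 -0.26  0.48 -0.76] F [-1.3  0.1  5.6] T [-0.06  0.33  0.12] w 0.0449 g 61.7
```

Converted, 0.1 rad is 0.0159.

```bash
python3 shift.py '[0.04, 0, 0, 0, 0.0159, 0.04, 0, 0, 0, 0]' >/dev/null; python3 go.py|cut -c1-60,100-220;  python3 shift.py '[0.04, 0, 0, 0, 0.0095, 0.04, 0, 0, 0, 0]' >/dev/null; python3 go.py|cut -c1-60,100-220;  python3 shift.py '[0.04, 0, 0, 0, 0.0095, 0.04, 0, 0, 0, 0]' >/dev/null; python3 go.py|cut -c1-60,100-220;  python3 shift.py '[0.04, 0, 0, 0, 0.0095, 0.04, 0, 0, 0, 0]' >/dev/null; python3 go.py|cut -c1-60,100-220
```

```text
t 32.5 p [0.4864 0.3403 0.0677] psi 1.154 j [-0.79  0.89  0.6  5.7] T [-0.01  0.28  0.15] w 0.045 g 61.6
t 32.6 p [0.4865 0.3403 0.0678] psi 1.095 j [-0.8   0.89  0.   5.3] T [-0.08  0.33  0.21] w 0.0452 g 61.6
t 32.9 p [0.4865 0.3403 0.0678] psi 1.036 j [-0.8   0.89  0.4  5.9] T [-0.03  0.27  0.24] w 0.0448 g 61.6
t 33.0 p [0.4869 0.3408 0.0677] psi 0.981 j [-0.81  0.89  0.2  5.1] T [ 0.17 -0.11  1.27] w 0.045 g 62.0
```

Converted, -0.03 rad is -0.0048.

```bash
python3 shift.py '[0.04, 0, 0, 0, -0.0048, 0.04, 0, 0, 0, 0]' >/dev/null; python3 go.py|cut -c1-60,100-220;  python3 shift.py '[0.04, 0, 0, 0, -0.0032, 0.04, 0, 0, 0, 0]' >/dev/null; python3 go.py|cut -c1-60,90-220; python3 shift.py '[0.075, 0, 0, 0, 0, 0.075, 0, 0, 0, 0, 0.075, 0, 0, 0, 0, 0.075, 0, 0, 0, 0]' >/dev/null; python3 go.py .4866 .34 .067
python3 - <<'E'
from h import *
t=snap('side','pics/side7.png')
E
python3 shift.py '[0.04, 0, 0, 0, 0, 0.04, 0, 0, 0, 0, 0.04, 0, 0, 0, 0, 0.04, 0, 0, 0, 0, 0.04, 0, 0, 0, 0]' >/dev/null; python3 go.py;python3 shift.py '[0.04, 0, 0, 0, 0.008, 0.04, 0, 0, 0, 0]' >/dev/null; python3 go.py|cut -c1-60,90-220;python3 shift.py '[0.04, 0, 0, 0, 0.008, 0.04, 0, 0, 0, 0]' >/dev/null; python3 go.py|cut -c1-60,90-220
```

```text
t 33.2 p [0.4869 0.3409 0.0678] psi 1.007 j [-0.81  0.89  0.8  4.6] T [ 0.35 -0.08  0.44] w 0.0452 g 62.0
t 33.5 p [0.4869 0.3409 0.0677] psi 1.026 j [-0.81  0.89  0. [0.2 1.2 5.5] T [ 0.3  -0.07  0.46] w 0.0449 g 62.1
t 33.9 p [0.486  0.3396 0.067 ] psi 1.025 j [-0.81  0.89  0.21  1.79 -0.35  0.49 -0.91] F [-0.1  1.1  0. ] T [-0.04 -0.    0.02] w 0.0747 g 0.0
turn 0.0 (alt 0.0 ) after turn dx,dy,dz [ 0.0006  0.0003 -0.    ]
t 34.4 p [0.4863 0.3399 0.0678] psi 1.026 j [-0.81  0.89  0.21  1.79 -0.35  0.49 -0.91] F [-1.6 -0.7  5.4] T [-0.17  0.2  -0.01] w 0.0463 g 61.2
t 34.6 p [0.4863 0.3399 0.0678] psi 0.975 j [-0.81  0.89  0. [-0.7 -0.8  6.1] T [-0.2   0.23  0.02] w 0.0459 g 61.4
t 34.8 p [0.4862 0.3399 0.0677] psi 0.925 j [-0.82  0.89  0. [-1.2 -0.9  6.3] T [-0.26  0.24  0.08] w 0.0454 g 61.3
```

Converted, 0.1 rad is 0.0159.

```bash
f(){ python3 go.py|sed 's/j \[.*\] F/F/'; }; python3 shift.py '[0.04, 0, 0, 0, 0.0159, 0.04, 0, 0, 0, 0]' >/dev/null; f; python3 shift.py '[0.04, 0, 0, 0, 0.0159, 0.04, 0, 0, 0, 0]' >/dev/null; f; python3 shift.py '[0.04, 0, 0, 0, 0.008, 0.04, 0, 0, 0, 0]' >/dev/null; f;python3 shift.py '[0.04, 0, 0, 0, 0.008, 0.04, 0, 0, 0, 0]' >/dev/null; f
```

```text
t 35.0 p [0.4862 0.3399 0.0678] psi 0.824 F [-1.3 -0.8  6.2] T [-0.24  0.23  0.09] w 0.0459 g 61.4
t 35.2 p [0.4863 0.34   0.0678] psi 0.725 F [-1.6 -0.6  5.9] T [-0.2   0.22  0.19] w 0.0459 g 61.5
t 35.4 p [0.4862 0.3399 0.0677] psi 0.676 F [-0.2 -1.2  5.7] T [-0.26  0.25  0.18] w 0.046 g 61.5
t 35.6 p [0.4862 0.34   0.0678] psi 0.626 F [-0.9 -1.6  5.5] T [-0.27  0.22  0.2 ] w 0.0459 g 61.5
```

Converted, 0.05 rad is 0.008.

```bash
f(){ python3 go.py|sed 's/j \[.*\] F/F/'; };python3 shift.py '[0.04, 0, 0, 0, 0.008, 0.04, 0, 0, 0, 0]' >/dev/null; f; python3 shift.py '[0.04, 0, 0, 0, 0.008, 0.04, 0, 0, 0, 0]' >/dev/null; f; python3 shift.py '[0.04, 0, 0, 0, 0.008, 0.04, 0, 0, 0, 0]' >/dev/null; f;python3 shift.py '[0.04, 0, 0, 0, 0.008, 0.04, 0, 0, 0, 0]' >/dev/null; f;python3 shift.py '[0.04, 0, 0, 0, 0.008, 0.04, 0, 0, 0, 0]' >/dev/null; f
```

```text
t 35.8 p [0.4862 0.34   0.0678] psi 0.579 F [-1.3 -1.3  7.1] T [-0.31  0.21  0.96] w 0.0457 g 60.8
t 36.0 p [0.4871 0.3405 0.0677] psi 0.53 F [ 1.6 -0.5  4.3] T [-0.1  -0.27  1.26] w 0.0459 g 61.6
t 36.2 p [0.4885 0.3411 0.0678] psi 0.477 F [3.7 1.5 1.4] T [ 0.31 -1.11  0.6 ] w 0.045 g 61.7
t 36.4 p [0.4897 0.3415 0.0679] psi 0.426 F [ 5.3  3.7 -0.5] T [ 0.58 -1.53  0.42] w 0.0452 g 62.0
t 36.6 p [0.4908 0.3418 0.068 ] psi 0.377 F [ 8.3  2.4 -1.9] T [ 0.78 -1.88  0.82] w 0.0445 g 62.0
```

Converted, 0.004 m is 0.08, -0.05 rad is -0.008.

```bash
f(){ python3 go.py $*|sed 's/j \[.*\] F/F/'; }; python3 shift.py '[0.04, 0.08, 0, 0, -0.008, 0.04, 0, 0, 0, -0.008, 0.04, 0, 0, 0, -0.008, 0.04, 0, 0, 0, -0.008, 0.04, 0, 0, 0, 0]' >/dev/null; f; python3 shift.py '[0.04, 0, 0, 0, -0.008, 0.04, 0, 0, 0, -0.008, 0.04, 0, 0, 0, 0]' >/dev/null; f;python3 shift.py '[0.075, 0, 0, 0, 0, 0.075, 0, 0, 0, 0, 0.075, 0, 0, 0, 0, 0.075, 0, 0, 0, 0, 0.075, 0, 0, -0.4, 0, 0.075, 0, 0, -0.28, 0, 0.075, 0, 0, 0, 0]' >/dev/null; f .4866 .34 .1
```

```text
t 37.1 p [0.4904 0.3426 0.068 ] psi 0.577 F [1.4 2.4 6.2] T [ 0.32 -0.39  0.33] w 0.0449 g 62.8
t 37.4 p [0.4902 0.343  0.068 ] psi 0.677 F [0.4 2.3 5.4] T [ 0.45 -0.31  0.32] w 0.0446 g 62.8
t 38.1 p [0.4914 0.342  0.1032] psi 0.675 F [ 0.6  0.1 -0.1] T [ 0.04 -0.06 -0.04] w 0.0751 g 0.0
turn 0.0 (alt 0.0 ) after turn dx,dy,dz [-0.005  -0.0014  0.0032]
```

Converted, -0.005 m is -0.1, 0.004 m is 0.08.

```bash
f(){ python3 go.py $*|sed 's/j \[.*\] F/F/'; }; python3 shift.py '[0.075, -0.1, -0.028, 0.08, 0, 0.075, 0, 0, 0, 0, 0.05, 0, 0, 0, 0]' >/dev/null; f .4866 .34 .1;python3 shift.py '[0.01, 0, 0, 0, 0, 0.01, 0, 0, 0, 0, 0.01, 0, 0, 0, 0, 0.01, 0, 0, 0, 0, 0.01, 0, 0, 0, 0]' >/dev/null; f;python3 shift.py '[0.01, 0, 0, 0, 0.0095, 0.01, 0, 0, 0, 0]' >/dev/null; f;python3 shift.py '[0.01, 0, 0, 0, -0.0095, 0.01, 0.06, 0, 0, 0, 0.01, 0, 0, 0, 0]' >/dev/null; f;python3 shift.py '[0.01, -0.06, 0, 0, 0, 0.01, 0, 0, 0, 0, 0.075, 0, 0, 0, 0, 0.075, 0, 0, 0, 0, 0.075, 0, 0, 0, 0, 0.075, 0, 0, -0.8, 0, 0.075, 0, 0, -0.8, 0, 0.075, 0, 0, -0.8, 0]' >/dev/null; f .4681 .1275 .1
```

```text
t 38.4 p [0.4842 0.3391 0.0964] psi 0.676 F [0.4 0.1 0.2] T [-0.03 -0.02  0.02] w 0.0618 g 0.0
turn 0.0 (alt 0.0 ) after turn dx,dy,dz [ 0.0024  0.0008 -0.0036]
t 38.9 p [0.4852 0.3395 0.0975] psi 0.676 F [0.3 0.6 1.8] T [-0.01  0.08 -0.  ] w 0.0166 g 58.6
t 39.1 p [0.4851 0.3395 0.0974] psi 0.616 F [-0.9  0.4  2.8] T [-0.09  0.15 -0.  ] w 0.0169 g 58.9
t 39.4 p [0.4856 0.3395 0.0974] psi 0.675 F [-4.8 -4.4  9. ] T [-0.87  1.04  0.03] w 0.0165 g 59.5
t 40.2 p [0.485  0.3393 0.2184] psi 0.676 F [ 0.5  0.2 -0.3] T [ 0.05 -0.07  0.03] w 0.075 g 0.0
turn 0.0 (alt 0.0 ) after turn dx,dy,dz [-0.1456  0.1547  0.1184]
```

The countersink resists a lateral push stiffly (about 0.5 mm at 6.5 N plus moment), so it is gripped. Now the stubs.

```bash
cat > st.py <<'E'
from meas import *
import sys
n=sys.argv[1]
a=snap('top',f'pics/t{n}.png');b=snap('side',f'pics/s{n}.png')
for x in stubs(f'pics/t{n}.png',(230,370,205,310)):print('top',x)
for x in stubs(f'pics/s{n}.png',(240,345,215,285)):print('side',x)
E
python3 st.py 8
```

```text
top ([0.5441, 0.1583], 0.533, 0.02, 48)
top ([0.5357, 0.0106], -1.179, 0.0189, 51)
top ([0.4695, 0.1281], 1.048, 0.0197, 51)
top ([0.4613, 0.0345], 0.395, 0.0195, 48)
side ([0.5418, 0.1537], 0.689, 0.0232, 36)
side ([0.4679, 0.1241], 0.943, 0.0229, 38)
side ([0.4594, 0.0302], 0.328, 0.0208, 43)
side ([0.5339, 0.0077], -0.97, 0.0172, 43)
```

```bash
python3 go.py .544 .158 .1 .57
```

```text
t 40.3 p [0.4887 0.3409 0.2227] psi 0.675 j [-0.93  0.69  0.44  1.7  -0.38  0.82 -1.22] F [1.2 0.5 1.2] T [ 0.   -0.01 -0.01] w 0.0751 g 0.0
turn 0.105 (alt -3.036 ) after turn dx,dy,dz [-0.0521  0.1838  0.1227]
```

Converted, 0.046 m is 0.92, 0.04 m is 0.8, 0.105 rad is 0.0167.

```bash
python3 shift.py '[0.05, 0, 0, 0, 0.0167, 0.05, -0.26, 0.92, 0, 0, 0.05, -0.26, 0.92, 0.2, 0, 0.05, -0.26, 0.92, 0.6, 0, 0.05, -0.26, 0.92, 0.6, 0, 0.05, 0, 0, 0.8, 0, 0.05, 0, 0, 0.6, 0, 0.05, 0, 0, 0, 0]' >/dev/null; python3 go.py .544 .158 .04 .57
```

```text
t 41.1 p [0.5345 0.166  0.0803] psi 0.57 j [-0.55  0.86  0.29  1.89 -0.49  0.48 -0.92] F [-0.7  1.3  0.3] T [-0.    0.02 -0.01] w 0.05 g 0.0
turn 0.0 (alt -3.141 ) after turn dx,dy,dz [0.0036 0.0118 0.0403]
```

Converted, 0.03 m is 0.6, 0.0118 m is 0.236.

```bash
python3 shift.py '[0.05, 0.072, 0.236, 0.6, 0, 0.05, 0, 0, 0, 0, 0.05, 0, 0, 0, 0]' >/dev/null; python3 go.py .544 .158 .005 .57
```

```text
t 41.4 p [0.5472 0.1592 0.0551] psi 0.571 j [-0.51  0.9   0.26  1.87 -0.5   0.43 -0.89] F [-0.2  0.  -0. ] T [0.   0.   0.04] w 0.0502 g 0.0
turn 0.001 (alt -3.141 ) after turn dx,dy,dz [-0.0033 -0.0007  0.0501]
```

Converted, 0.025 m is 0.5, -0.003 m is -0.06.

```bash
python3 shift.py '[0.05, -0.06, -0.014, 0.5, 0, 0.05, 0, 0, 0.36, 0, 0.05, 0, 0, 0, 0, 0.05, 0, 0, 0, 0]' >/dev/null; python3 go.py .544 .158 .005 .57
```

```text
t 41.8 p [0.5447 0.1586 0.0127] psi 0.571 j [-0.48  0.97  0.2   1.88 -0.52  0.34 -0.87] F [-0.6 -0.4  0.3] T [-0.05  0.   -0.01] w 0.0501 g 0.0
turn 0.001 (alt -3.14 ) after turn dx,dy,dz [-0.0009  0.0001  0.0077]
```

Converted, 0.008 m is 0.16.

```bash
python3 shift.py '[0.05, 0, 0, 0.16, 0, 0.05, 0, 0, 0, 0, 0.0, 0, 0, 0, 0, 0.0, 0, 0, 0, 0, 0.0, 0, 0, 0, 0, 0.0, 0, 0, 0, 0, 0.0, 0, 0, 0, 0]' >/dev/null; python3 go.py; python3 shift.py '[0.0, 0, 0, -0.6, 0, 0.0, 0, 0, -0.8, 0, 0.0, 0, 0, -0.8, 0, 0, 0, 0, -0.8, 0, 0, 0, 0, 0, 0]' >/dev/null; python3 go.py .5676 -.1584 .14
```

```text
t 42.5 p [0.5443 0.158  0.0036] psi 0.571 j [-0.48  0.98  0.19  1.88 -0.53  0.33 -0.86] F [-1.1 -0.   5.2] T [-0.02  0.17 -0.02] w 0.0099 g 59.5
t 43.0 p [0.5476 0.1582 0.1579] psi 0.571 j [-0.58  0.75  0.38  1.83 -0.43  0.63 -0.94] F [ 0.6 -0.4 -0.5] T [0.02 0.01 0.01] w 0.01 g 58.9
turn 0.0 (alt 0.0 ) after turn dx,dy,dz [-0.1542  0.2773  0.0179]
```

Converted, 0.0396 m is 0.792, -0.022 m is -0.44.

```bash
python3 shift.py '[0, -0.44, 0.792, 0, 0, 0, -0.44, 0.792, 0, 0, 0, -0.44, 0.792, 0, 0, 0, -0.44, 0.792, 0, 0, 0, -0.44, 0.792, 0, 0, 0, -0.44, 0.792, 0, 0, 0, -0.44, 0.792, 0, 0, 0, 0, 0, 0, 0]' >/dev/null; python3 go.py .5676 -.1584 .08
```

```text
t 43.8 p [ 0.563  -0.1686  0.1529] psi 0.559 j [ 0.03  0.76  0.31  1.77 -0.34  0.65 -0.48] F [-0.6  0.4  0.1] T [-0.03  0.04 -0.03] w 0.0098 g 58.9
turn 0.0 (alt 0.0 ) after turn dx,dy,dz [ 0.0093 -0.0062  0.0729]
```

Converted, 0.03 m is 0.6, 0.02 m is 0.4.

```bash
python3 shift.py '[0, 0.186, -0.124, 0.6, 0, 0, 0, 0, 0.4, 0, 0, 0, 0, 0, 0, 0, 0, 0, 0, 0]' >/dev/null; python3 go.py .5676 -.1584 .075 .57
```

```text
t 44.2 p [ 0.5683 -0.1484  0.1027] psi 0.571 j [ 0.03  0.84  0.26  1.8  -0.37  0.56 -0.47] F [0.  0.1 0.6] T [-0.01 -0.01 -0.01] w 0.01 g 58.9
turn 0.001 (alt -3.141 ) after turn dx,dy,dz [-0.006   0.0081  0.0277]
```

Converted, 0.016 m is 0.32, 0.01 m is 0.2.

```bash
python3 shift.py '[0, -0.12, 0.16, 0.2, 0, 0, 0, 0, 0.32, 0, 0, 0, 0, 0, 0, 0, 0, 0, 0, 0]' >/dev/null; python3 go.py .5676 -.1584 .075 .57; python3 shift.py '[0.03, 0, 0, 0, 0, 0.03, 0, 0, 0, 0, 0.03, 0, 0, 0, 0, 0.03, 0, 0, -0.8, 0, 0.04, 0, 0, -0.6, 0, 0.04, 0, 0, 0, 0, 0.04, 0, 0, 0, 0]' >/dev/null;python3 go.py .5357 .0108 .1 2.01;
```

```text
t 44.6 p [ 0.5681 -0.159   0.0775] psi 0.57 j [ 0.06  0.88  0.24  1.8  -0.38  0.51 -0.45] F [ 0.  -0.2  0.6] T [0.   0.01 0.04] w 0.0099 g 58.9
turn 0.0 (alt -3.142 ) after turn dx,dy,dz [-0.0001 -0.0008  0.0025]
t 45.3 p [ 0.5685 -0.1582  0.1478] psi 0.571 j [ 0.03  0.77  0.3   1.77 -0.35  0.65 -0.48] F [-0.6  0.7 -1.1] T [ 0.    0.05 -0.05] w 0.0398 g 0.0
turn -1.439 (alt 1.703 ) after turn dx,dy,dz [0.1669 0.0422 0.0478]
```

```bash
python3 go.py .461 .0347 .1 .38 | tail -1
```

```text
turn 0.191 (alt -2.951 ) after turn dx,dy,dz [-0.0283 -0.219   0.0478]
```

Converted, -0.0438 m is -0.876, 0.03 m is 0.6, 0.1 rad is 0.0159.

```bash
python3 shift.py '[0.05, 0, 0, 0, 0.0159, 0.05, 0, 0, 0, 0.0143, 0.05, -0.114, -0.876, 0, 0, 0.05, -0.114, -0.876, 0, 0, 0.05, -0.114, -0.876, 0, 0, 0.05, -0.114, -0.876, 0.4, 0, 0.05, -0.114, -0.876, 0.6, 0, 0.05, 0, 0, 0.6, 0]' >/dev/null;python3 shift.py '[0.05, 0, 0, 0, 0, 0.05, 0, 0, 0, 0, 0.05, 0, 0, 0, 0]' >/dev/null; python3 go.py .461 .0347 .02 .38
```

```text
t 46.4 p [0.4626 0.0307 0.0698] psi 0.379 j [-0.26  0.8   0.16  2.18 -0.61  0.2  -0.75] F [ 0.6 -0.  -0.5] T [-0.01  0.05 -0.  ] w 0.0503 g 0.0
turn -0.001 (alt 3.14 ) after turn dx,dy,dz [ 0.     -0.0043  0.0498]
```

Converted, 0.02 m is 0.4, -0.0043 m is -0.086.

```bash
python3 shift.py '[0.05, 0, -0.086, 0.4, 0, 0.05, 0, 0, 0.4, 0, 0.05, 0, 0, 0, 0, 0.05, 0, 0, 0, 0]' >/dev/null;python3 go.py .461 .0347 .005 .38
```

```text
t 46.8 p [0.4606 0.0352 0.0299] psi 0.379 j [-0.22  0.88  0.07  2.19 -0.64  0.09 -0.73] F [-0.8  0.   0.2] T [ 0.02 -0.03 -0.02] w 0.0499 g 0.0
turn -0.001 (alt 3.141 ) after turn dx,dy,dz [0.0001 0.0006 0.0249]
```

Converted, 0.01 m is 0.2.

```bash
python3 shift.py '[0.05, 0, 0, 0.2, 0, 0.05, 0, 0, 0, 0, 0.05, 0, 0, 0, 0]' >/dev/null;python3 go.py .461 .0347 .005 .38;  python3 -c "
from bench import robot, get_image
print(robot.sense()['joints'])"
```

```text
t 47.1 p [0.4601 0.0359 0.0192] psi 0.381 j [-0.21  0.9   0.05  2.19 -0.65  0.06 -0.72] F [-0.2 -0.1  0.1] T [0.06 0.02 0.04] w 0.0497 g 0.0
turn 0.001 (alt -3.141 ) after turn dx,dy,dz [0.0004 0.0015 0.0142]
[-0.20605088  0.90275766  0.0464086   2.19086359 -0.64753492  0.06048436
 -0.72073423]
```

Converted, -0.04 m is -0.8, -0.15 rad is -0.0239.

```bash
python3 shift.py '[0.05, 0, 0, -0.8, -0.0159, 0.05, 0, 0, -0.8, -0.0239, 0.05, 0, 0, 0, -0.0239, 0.05, 0, 0, 0, -0.0239, 0.05, 0, 0, 0, -0.0239, 0.05, 0, 0, 0, -0.0239, 0.05, 0, 0, 0, -0.0239, 0.05, 0, 0, 0, -0.0239]' >/dev/null; python3 shift.py '[0.05, 0, 0, 0, -0.0239, 0.05, 0, 0, 0, -0.0239, 0.05, 0, 0, 0, -0.0239, 0.05, 0, 0, 0, -0.0239, 0.05, 0, 0, 0, -0.0239, 0.05, 0, 0, 0, -0.0239, 0.05, 0, 0, 0, -0.0239, 0.05, 0, 0, 0, -0.0239]' >/dev/null; python3 go.py .461 .0347 .03 3.52;  python3 shift.py '[0.05, 0, 0, 0, -0.0239, 0.05, 0, 0, 0, -0.0239, 0.05, 0, 0, 0, -0.0239, 0.05, 0, 0, 0, -0.0239, 0.05, 0, 0, 0, 0, 0.05, 0, 0, 0, 0]' >/dev/null; python3 go.py .461 .0347 .03 3.52
```

```text
t 48.7 p [0.46   0.0357 0.0993] psi 2.737 j [-0.06  0.73 -0.19  2.16  0.45  0.29  0.53] F [-0.4 -0.   0.2] T [ 0.03  0.02 -0.03] w 0.0499 g 0.0
turn -0.783 (alt 2.359 ) after turn dx,dy,dz [-0.0006 -0.0013  0.0693]
t 49.3 p [0.4599 0.0358 0.0992] psi -2.956 j [ 0.02  0.74 -0.32  2.16  0.69  0.34  0.88] F [-0.8 -0.5  0. ] T [-0.03  0.08  0.01] w 0.0501 g 0.0
turn -0.193 (alt 2.949 ) after turn dx,dy,dz [-0.0006 -0.0014  0.0692]
```

Converted, 0.02 m is 0.4, 0.01 m is 0.2, -0.1 rad is -0.0159.

```bash
python3 shift.py '[0.05, 0, 0, 0, -0.0159, 0.05, 0, 0, 0, -0.0143, 0.05, 0, 0, 0.4, 0, 0.05, 0, 0, 0.4, 0, 0.05, 0, 0, 0.4, 0, 0.05, 0, 0, 0.2, 0, 0.05, 0, 0, 0, 0, 0.05, 0, 0, 0, 0]' >/dev/null; python3 go.py .461 .0347 .005 3.52
```

```text
t 50.1 p [0.46   0.0361 0.0292] psi -2.763 j [-0.09  0.88 -0.14  2.19  0.9   0.14  0.87] F [-0.2 -0.1  0.9] T [-0.04  0.01 -0.05] w 0.05 g 0.0
turn -0.0 (alt 3.141 ) after turn dx,dy,dz [-0.0004 -0.0016  0.0242]
```

```bash
python3 shift.py '[0.05, -0.06, -0.03, 0.26, 0, 0.05, 0, 0, 0, 0, 0.05, 0, 0, 0.24, 0, 0.05, 0, 0, 0, 0, 0.05, 0, 0, 0, 0]' >/dev/null; python3 go.py .461 .0347 .005 3.52
```

```text
t 50.6 p [0.4634 0.0356 0.0046] psi -2.763 j [-0.14  0.93 -0.06  2.18  0.96  0.06  0.81] F [ 0.1 -0.3  0.1] T [-0.04 -0.04 -0.03] w 0.0499 g 0.0
turn 0.0 (alt -3.141 ) after turn dx,dy,dz [ 0.0026  0.     -0.0004]
```

Converted, -0.04 m is -0.8, -0.03 m is -0.6.

```bash
python3 shift.py '[0, 0, 0, 0, 0, 0.0, 0, 0, 0, 0, 0.0, 0, 0, 0, 0, 0.0, 0, 0, 0, 0, 0.0, 0, 0, 0, 0]' >/dev/null; python3 go.py; python3 shift.py '[0.0, 0, 0, -0.6, 0, 0.0, 0, 0, -0.8, 0, 0.0, 0, 0, -0.8, 0, 0, 0, 0, -0.8, 0, 0, 0, 0, 0, 0, 0, 0, 0, 0, 0]' >/dev/null; python3 go.py .5686 -.156 .14
```

```text
t 51.1 p [0.4635 0.0357 0.0046] psi -2.763 j [-0.14  0.93 -0.06  2.18  0.96  0.06  0.81] F [-0.2 -0.4  6.2] T [ 0.01  0.11 -0.04] w 0.0098 g 58.7
t 51.7 p [0.4636 0.0352 0.1548] psi -2.763 j [ 0.18  0.67 -0.57  2.1   0.68  0.56  1.07] F [ 0.2  0.1 -0.4] T [0.02 0.02 0.  ] w 0.01 g 58.9
turn 0.0 (alt 0.0 ) after turn dx,dy,dz [-0.0269 -0.2165  0.0148]
```

Converted, -0.0433 m is -0.866, 0.03 m is 0.6.

```bash
python3 shift.py '[0, -0.108, -0.866, 0, 0, 0, -0.108, -0.866, 0, 0, 0, -0.108, -0.866, 0, 0, 0, -0.108, -0.866, 0, 0, 0, -0.108, -0.866, 0, 0, 0, 0, 0, 0.6, 0, 0, 0, 0, 0, 0, 0, 0, 0, 0, 0]' >/dev/null; python3 go.py .5686 -.156 .077
```

```text
t 52.5 p [ 0.567  -0.1539  0.1227] psi -2.76 j [ 0.53  0.85 -0.61  1.76  0.67  0.76  1.52] F [-0.7  0.6  0. ] T [ 0.08  0.01 -0.02] w 0.0099 g 58.9
turn 0.0 (alt 0.0 ) after turn dx,dy,dz [-0.0008 -0.0025  0.0457]
```

Units first: shifts go in shares of 50 mm and turns go in shares of 2 pi rad. So 0.025 m is 0.5, 0.02 m is 0.4.

```bash
python3 shift.py '[0, -0.016, -0.05, 0.4, 0, 0, 0, 0, 0.5, 0, 0, 0, 0, 0, 0, 0, 0, 0, 0, 0]' >/dev/null; python3 go.py .5686 -.156 .077; python3 shift.py '[0.03, 0, 0, 0, 0, 0.03, 0, 0, 0, 0, 0.03, 0, 0, 0, 0, 0.03, 0, 0, -0.8, 0, 0.04, 0, 0, -0.6, 0, 0.04, 0, 0, 0, -0.0239, 0.04, 0, 0, 0, -0.0239, 0.04, 0, 0, 0, -0.0239]' >/dev/null; python3 shift.py '[0.04, 0, 0, 0, -0.0239, 0.04, 0, 0, 0, -0.0064, 0.04, 0, 0, 0, 0, 0.04, 0, 0, 0, 0]'; python3 go.py .4693 .128 .1 4.16; python3 st.py 9
```

```text
t 52.9 p [ 0.5703 -0.156   0.0799] psi -2.76 j [ 0.5   0.91 -0.56  1.77  0.73  0.68  1.48] F [-0.4 -0.4  0.5] T [ 0.   -0.02 -0.02] w 0.0097 g 58.9
turn 0.0 (alt 0.0 ) after turn dx,dy,dz [0.0016 0.0006 0.0029]
time_s: 54.1
ee_pos: [0.5703, -0.1576, 0.1493]
tool_rot: [0.0, -0.487, 0.873, -0.0]
wrist_force: [0.1, -0.1, -0.2]
width: 0.0398
grip_force: 0.0
t 54.1 p [ 0.5703 -0.1576  0.1493] psi -2.124 j [ 0.63  0.86 -0.8   1.73  0.78  0.9   2.08] F [ 0.1 -0.1 -0.2] T [ 0.02 -0.02 -0.  ] w 0.0398 g 0.0
turn -0.001 (alt 3.141 ) after turn dx,dy,dz [-0.1901  0.2358  0.0493]
top ([0.4695, 0.1281], 0.946, 0.0201, 51)
side ([0.4679, 0.1241], 0.889, 0.0221, 38)
side ([0.5356, 0.0072], -1.031, 0.0157, 31)
```

Converted, 0.0337 m is 0.674, -0.027 m is -0.54, 0.04 rad is 0.0064.

```bash
python3 shift.py '[0.05, 0, 0, 0, 0.0064, 0.05, -0.54, 0.674, 0, 0, 0.05, -0.54, 0.674, 0, 0, 0.05, -0.54, 0.674, 0, 0, 0.05, -0.54, 0.674, 0, 0, 0.05, -0.54, 0.674, 0, 0, 0.05, -0.54, 0.674, 0, 0, 0.05, -0.54, 0.674, 0, 0]' >/dev/null;  python3 shift.py '[0.05, 0, 0, 0.6, 0, 0.05, 0, 0, 0.6, 0, 0.05, 0, 0, 0.4, 0, 0.05, 0, 0, 0, 0, 0.05, 0, 0, 0, 0, 0.05, 0, 0, 0, 0]' >/dev/null; python3 go.py .4693 .128 .03 4.12
```

```text
t 55.6 p [0.4806 0.1315 0.0702] psi -2.163 j [-0.01  0.86 -0.59  2.06  0.99  0.53  1.21] F [-0.7 -0.3  0.6] T [ 0.01 -0.01 -0.06] w 0.0498 g 0.0
turn 0.0 (alt -3.141 ) after turn dx,dy,dz [0.0092 0.0074 0.0402]
```

Converted, 0.02 m is 0.4, 0.009 m is 0.18.

```bash
python3 shift.py '[0.05, 0.18, 0.148, 0.4, 0, 0.05, 0, 0, 0.4, 0, 0.05, 0, 0, 0, 0, 0.05, 0, 0, 0, 0]' >/dev/null; python3 go.py .4693 .128 .005 4.12
```

```text
t 56.0 p [0.4694 0.128  0.0299] psi -2.163 j [-0.07  0.92 -0.47  2.1   1.15  0.41  1.06] F [ 0.1  0.3 -0.2] T [-0.04 -0.01  0.  ] w 0.05 g 0.0
turn 0.001 (alt -3.141 ) after turn dx,dy,dz [0.     0.0001 0.0249]
```

Converted, 0.013 m is 0.26, 0.012 m is 0.24.

```bash
python3 shift.py '[0.05, 0, 0, 0.26, 0, 0.05, 0, 0, 0.24, 0, 0.05, 0, 0, 0, 0, 0, 0, 0, 0, 0, 0.0, 0, 0, 0, 0, 0.0, 0, 0, 0, 0, 0.0, 0, 0, 0, 0, 0.0, 0, 0, 0, 0]' >/dev/null; python3 go.py; python3 shift.py '[0.0, 0, 0, -0.6, 0, 0.0, 0, 0, -0.8, 0, 0.0, 0, 0, -0.8, 0, 0, 0, 0, -0.8, 0, 0, 0, 0, 0, 0, 0, 0, 0, 0, 0]' >/dev/null; python3 go.py .570 -.161 .14
```

```text
t 56.8 p [0.4692 0.1279 0.0051] psi -2.162 j [-0.11  0.96 -0.41  2.11  1.24  0.35  0.97] F [-1.   0.1  6. ] T [-0.06  0.06  0.04] w 0.01 g 58.8
t 57.4 p [0.4691 0.1274 0.1551] psi -2.163 j [ 0.08  0.72 -0.73  2.04  0.78  0.68  1.39] F [-0.3 -0.7 -1.1] T [ 0.    0.03 -0.02] w 0.0098 g 58.9
turn 0.0 (alt 0.0 ) after turn dx,dy,dz [ 0.1829 -0.2447  0.0151]
```

Converted, -0.035 m is -0.7, 0.0261 m is 0.522.

```bash
python3 shift.py '[0, 0.522, -0.7, 0, 0, 0, 0.522, -0.7, 0, 0, 0, 0.522, -0.7, 0, 0, 0, 0.522, -0.7, 0, 0, 0, 0.522, -0.7, 0, 0, 0, 0.522, -0.7, 0, 0, 0, 0.522, -0.7, 0, 0, 0, 0, 0, 0, 0]' >/dev/null; python3 shift.py '[0, 0, 0, 0.4, 0, 0, 0, 0, 0, 0, 0, 0, 0, 0, 0]' >/dev/null; python3 go.py .57 -.161 .077
```

```text
t 58.5 p [ 0.5691 -0.1599  0.133 ] psi -2.161 j [ 0.61  0.88 -0.77  1.74  0.78  0.86  2.04] F [-0.2 -0.1  0.5] T [0.04 0.   0.03] w 0.0102 g 58.9
turn 0.0 (alt 0.0 ) after turn dx,dy,dz [ 0.0004 -0.0014  0.056 ]
```

Converted, 0.03 m is 0.6, 0.025 m is 0.5.

```bash
python3 shift.py '[0, 0, -0.028, 0.5, 0, 0, 0, 0, 0.6, 0, 0, 0, 0, 0, 0, 0, 0, 0, 0, 0]' >/dev/null; python3 go.py .57 -.161 .077; python3 shift.py '[0.03, 0, 0, 0, 0, 0.03, 0, 0, 0, 0, 0.03, 0, 0, 0, 0, 0.03, 0, 0, -0.8, 0, 0.04, 0, 0, -0.6, 0, 0.04, 0, 0, 0, 0.0239, 0.04, 0, 0, 0, 0.0239, 0.04, 0, 0, 0, 0.0239]' >/dev/null; python3 shift.py '[0.04, 0, 0, 0, 0.0239, 0.04, 0, 0, 0, 0.0239, 0.04, 0, 0, 0, 0.0239, 0.04, 0, 0, 0, 0.0239, 0.04, 0, 0, 0, 0.0239, 0.04, 0, 0, 0, 0.0239, 0.04, 0, 0, 0, 0.0239, 0.04, 0, 0, 0, 0.0239]'>/dev/null;  python3 shift.py '[0.04, 0, 0, 0, 0.0239, 0.04, 0, 0, 0, 0.0239, 0.04, 0, 0, 0, 0.0239, 0.04, 0, 0, 0, 0, 0.04, 0, 0, 0, 0]'>/dev/null; python3 go.py .5357 .0108 .1 2.01
```

```text
t 58.9 p [ 0.5714 -0.1608  0.0796] psi -2.161 j [ 0.58  0.95 -0.71  1.76  0.86  0.77  1.98] F [ 0.4 -0.4 -0.5] T [ 0.05 -0.02 -0.03] w 0.01 g 58.9
turn 0.0 (alt 0.0 ) after turn dx,dy,dz [0.001  0.001  0.0026]
t 61.0 p [ 0.5715 -0.1611  0.1494] psi 2.025 j [ 0.32  0.76 -0.22  1.74  0.24  0.67  0.43] F [ 0.3 -0.2  0.2] T [-0.05  0.09  0.02] w 0.04 g 0.0
turn 0.015 (alt -3.127 ) after turn dx,dy,dz [0.1708 0.0407 0.0494]
```

Converted, 0.0427 m is 0.854, 0.04 m is 0.8.

```bash
python3 shift.py '[0.05, 0.854, 0.204, 0, 0, 0.05, 0.854, 0.204, 0, 0, 0.05, 0.854, 0.204, 0, 0, 0.05, 0.854, 0.204, 0, 0, 0.05, 0, 0, 0.6, 0, 0.05, 0, 0, 0.8, 0, 0.05, 0, 0, 0, 0, 0.05, 0, 0, 0, 0]' >/dev/null; python3 go.py .5357 .0108 .03 2.01; python3 st.py 10
```

```text
t 61.8 p [0.5335 0.01   0.0792] psi 2.022 j [-0.03  0.81 -0.13  1.96  0.25  0.39  0.11] F [-0.  -0.6  0.4] T [ 0.   -0.04 -0.01] w 0.0498 g 0.0
turn 0.012 (alt -3.13 ) after turn dx,dy,dz [-0.0002  0.0024  0.0492]
side ([0.5339, 0.0077], -0.97, 0.0172, 43)
```

Converted, 0.025 m is 0.5, 0.012 m is 0.24, 0.01 rad is 0.0016.

```bash
python3 shift.py '[0.05, 0, 0.048, 0.5, 0.0016, 0.05, 0, 0, 0.5, 0, 0.05, 0, 0, 0.24, 0, 0.05, 0, 0, 0, 0, 0.05, 0, 0, 0, 0]' >/dev/null; python3 go.py .5357 .0108 .005 2.01;  python3 shift.py '[0.05, 0, 0, 0.24, 0, 0.05, 0, 0, 0, 0, 0, 0, 0, 0, 0, 0.0, 0, 0, 0, 0, 0.0, 0, 0, 0, 0, 0.0, 0, 0, 0, 0, 0.0, 0, 0, 0, 0]' >/dev/null; python3 go.py; python3 shift.py '[0.0, 0, 0, -0.6, 0, 0.0, 0, 0, -0.8, 0, 0.0, 0, 0, -0.8, 0, 0, 0, 0, -0.8, 0, 0, 0, 0, 0, 0, 0, 0, 0, 0, 0]' >/dev/null; python3 go.py .572 -.144 .14
```

```text
t 62.4 p [0.5366 0.0111 0.0181] psi 2.011 j [-0.06  0.92 -0.08  1.97  0.26  0.26  0.08] F [ 0.9 -0.1  0. ] T [-0.03  0.06  0.  ] w 0.0502 g 0.0
turn 0.001 (alt -3.141 ) after turn dx,dy,dz [ 0.0002 -0.001   0.0131]
t 63.1 p [0.536  0.0112 0.0054] psi 2.011 j [-0.06  0.95 -0.08  1.97  0.27  0.24  0.08] F [-1.3  0.3  5.1] T [-0.01  0.19 -0.04] w 0.0097 g 59.1
t 63.7 p [0.5363 0.0111 0.1556] psi 2.011 j [ 0.    0.68 -0.18  1.91  0.21  0.56  0.13] F [-2.  -0.4 -0.8] T [-0.01  0.01  0.03] w 0.0089 g 58.8
turn 0.0 (alt 0.0 ) after turn dx,dy,dz [-0.1555 -0.0337  0.0156]
```

Converted, -0.0389 m is -0.778, 0.03 m is 0.6.

```bash
python3 shift.py '[0, -0.778, -0.168, 0, 0, 0, -0.778, -0.168, 0, 0, 0, -0.778, -0.168, 0, 0, 0, -0.778, -0.168, 0, 0, 0, 0, 0, 0.6, 0, 0, 0, 0, 0, 0, 0, 0, 0, 0, 0]' >/dev/null; python3 go.py .572 -.144 .077
```

```text
t 64.4 p [ 0.5703 -0.1423  0.1234] psi 2.012 j [ 0.29  0.79 -0.21  1.77  0.25  0.61  0.37] F [-0.  -0.1  0.5] T [ 0.01 -0.06 -0.02] w 0.0097 g 58.8
turn 0.0 (alt 0.0 ) after turn dx,dy,dz [-0.0022  0.0008  0.0464]
```

Converted, 0.025 m is 0.5, 0.02 m is 0.4.

```bash
python3 shift.py '[0, -0.044, 0.016, 0.4, 0, 0, 0, 0, 0.5, 0, 0, 0, 0, 0, 0, 0, 0, 0, 0, 0]' >/dev/null; python3 go.py .572 -.144 .077; python3 shift.py '[0.03, 0, 0, 0, 0, 0.03, 0, 0, 0, 0, 0.03, 0, 0, 0, 0, 0.03, 0, 0, -0.8, 0, 0.04, 0, 0, -0.6, 0, 0.04, 0, 0, 0, 0.0239, 0.04, 0, 0, 0, 0.0239, 0.04, 0, 0, 0, 0.0239]' >/dev/null; python3 shift.py '[0.05, 0, 0, 0, 0.0183, 0.05, 0, 0, 0, 0, 0.05, 0, 0, 0, 0]'>/dev/null; python3 go.py .463 -.3655 .1 1.447
```

```text
t 64.8 p [ 0.5736 -0.1442  0.0806] psi 2.013 j [ 0.27  0.86 -0.18  1.78  0.27  0.53  0.36] F [ 0.2 -1.1  0.3] T [ 0.02 -0.08 -0.05] w 0.0099 g 58.8
turn 0.0 (alt 0.0 ) after turn dx,dy,dz [ 0.0009 -0.0014  0.0036]
t 65.9 p [ 0.5735 -0.1455  0.1503] psi 1.449 j [ 0.21  0.75 -0.06  1.75  0.07  0.65 -0.02] F [-0.3  0.5  0. ] T [-0.04  0.04  0.04] w 0.0502 g 0.0
turn 0.002 (alt -3.14 ) after turn dx,dy,dz [-0.232  -0.0825  0.0503]
```

Converted, -0.0464 m is -0.928, -0.0165 m is -0.33.

```bash
python3 shift.py '[0.05, -0.928, -0.33, 0, 0, 0.05, -0.928, -0.33, 0, 0, 0.05, -0.928, -0.33, 0, 0, 0.05, -0.928, -0.33, 0, 0, 0.05, -0.928, -0.33, 0, 0, 0.05, 0, 0, 0, 0, 0.05, 0, 0, 0, 0]' >/dev/null; python3 go.py .463 -.3655 .1 1.447; python3 st.py 11;  python3 - <<'E'
from h import *
a=load('pics/s11.npz');t=load('pics/t11.npz')
f=lambda a,u,v:cv2.resize(a['pixels'][v-75:v+75,u-100:u+100,::-1],None,fx=4,fy=4,interpolation=cv2.INTER_CUBIC)
g=lambda a,u,v:cv2.resize(a['pixels'][v-38:v+37,u-33:u+33,::-1],None,fx=4,fy=4,interpolation=cv2.INTER_CUBIC)
cv2.imwrite('pics/m10.png',np.hstack([g(a,342,305),g(t,392,228),g(a,290,405)]))
E
```

```text
t 66.6 p [ 0.4615 -0.3672  0.15  ] psi 1.443 j [ 0.66  0.75 -0.11  1.75  0.13  0.65  0.35] F [0.6 0.8 0.7] T [ 0.07 -0.04  0.03] w 0.0501 g 0.0
turn -0.004 (alt 3.138 ) after turn dx,dy,dz [0.0019 0.0013 0.05  ]
```

View pics/m10.png

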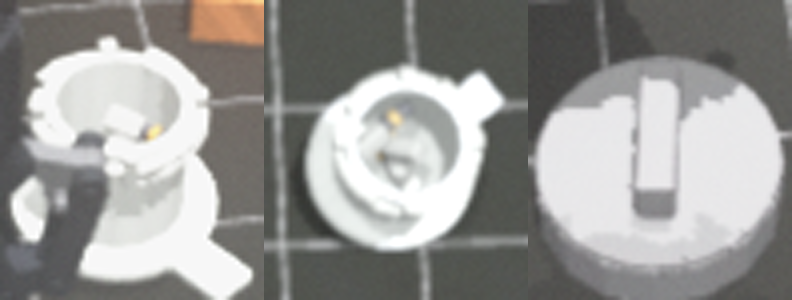

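All four stubs are in the canister, visible in the bore at about (125,125) side and (395,120) top. The lid is undisturbed, so I'll grasp its bar.

Converted, 0.04 m is 0.8, 0.03 m is 0.6.

```bash
python3 shift.py '[0.05, 0.03, 0.02, 0.8, 0, 0.05, 0, 0, 0.8, 0, 0.05, 0, 0, 0.6, 0, 0.05, 0, 0, 0, 0, 0.05, 0, 0, 0, 0]' >/dev/null;python3 go.py .463 -.3655 .031 1.447
```

```text
t 67.2 p [ 0.465  -0.3626  0.0403] psi 1.449 j [ 0.63  0.92 -0.08  1.8   0.16  0.43  0.32] F [ 0.5 -0.1  0.7] T [-0.01 -0.06  0.03] w 0.0499 g 0.0
turn 0.002 (alt -3.14 ) after turn dx,dy,dz [-0.0031 -0.0016  0.0093]
```

Converted, 0.008 m is 0.16, -0.0031 m is -0.062.

```bash
python3 shift.py '[0.05, -0.062, -0.032, 0.16, 0, 0.05, 0, 0, 0, 0, 0, 0, 0, 0, 0, 0, 0, 0, 0, 0, 0, 0, 0, 0, 0, 0, 0, 0, 0, 0, 0, 0, 0, 0, 0]' >/dev/null;python3 go.py .463 -.3655 .031 1.447; python3 shift.py '[0.0, 0, 0, -0.6, 0, 0.0, 0, 0, -0.8, 0, 0.0, 0, 0, -0.8, 0, 0, 0, 0, -0.8, 0, 0, 0, 0, 0, -0.0159, 0, 0, 0, 0, -0.0239, 0, 0, 0, 0, -0.0239, 0, 0, 0, 0, -0.0239]' >/dev/null; python3 shift.py '[0, 0, 0, 0, -0.0239, 0, 0, 0, 0, -0.0191, 0, 0, 0, 0, 0, 0, 0, 0, 0, 0]' >/dev/null; python3 go.py .5765 -.1527 .16 2.267
```

```text
t 67.9 p [ 0.4623 -0.3673  0.0329] psi 1.446 j [ 0.64  0.93 -0.08  1.8   0.16  0.41  0.32] F [-1.5  1.8  6.2] T [ 0.1   0.14 -0.03] w 0.0147 g 60.5
turn -0.001 (alt 3.14 ) after turn dx,dy,dz [0.0018 0.0005 0.0019]
t 69.1 p [ 0.4615 -0.367   0.1818] psi 2.263 j [ 0.8   0.72 -0.36  1.72  0.34  0.77  0.96] F [-0.   0.6 -1.8] T [-0.    0.04  0.05] w 0.0144 g 59.6
turn -0.004 (alt 3.137 ) after turn dx,dy,dz [0.0907 0.2256 0.0218]
```

Converted, 0.045 m is 0.9, 0.02 m is 0.4.

```bash
python3 shift.py '[0, 0.36, 0.9, 0, 0, 0, 0.36, 0.9, 0, 0, 0, 0.36, 0.9, 0, 0, 0, 0.36, 0.9, 0, 0, 0, 0.36, 0.9, 0, 0, 0, 0, 0, 0.4, 0, 0, 0, 0, 0, 0, 0, 0, 0, 0, 0]' >/dev/null; python3 go.py .5777 -.1541 .13 2.267
```

```text
t 69.9 p [ 0.5763 -0.1547  0.1618] psi 2.264 j [ 0.36  0.75 -0.31  1.72  0.32  0.73  0.58] F [-0.4 -0.4 -0.6] T [-0.06 -0.01  0.02] w 0.0145 g 59.6
turn -0.003 (alt 3.138 ) after turn dx,dy,dz [-0.0004  0.0015  0.0318]
```

Converted, 0.03 m is 0.6, 0.018 m is 0.36.

```bash
python3 shift.py '[0, 0, 0.026, 0.6, 0, 0, 0, 0, 0.36, 0, 0, 0, 0, 0, 0, 0, 0, 0, 0, 0]' >/dev/null; python3 go.py .5777 -.1541 .11 2.267; python3 - <<'E'
from h import *
a=snap('side','pics/s12.png');u,v=342,290
p=robot.sense()['ee_pos']
J=(.5765,-.1527)
c=cv2.resize(a['pixels'][v-60:v+60,u-65:u+65,::-1],None,fx=5,fy=5,interpolation=cv2.INTER_CUBIC)
def circ(x,y,z,r,col):
    P=np.array([((proj(a,(x+r*np.cos(t),y+r*np.sin(t),z))-[u-65,v-60]+.5)*5).astype(int) for t in np.linspace(0,6.28,80)]);cv2.polylines(c,[P],1,col,1)
L=p[:2]+.0018*np.array([-.641,.767]);z=p[2]-.0329;print(L,z)
circ(*L,z,.05,(0,255,0));circ(*L,z+.026,.05,(0,0,255));circ(*J,.0,.05,(255,0,0));circ(*J,.066,.043,(255,0,255))
cv2.imwrite('pics/m11.png',c)
E
```

```text
t 70.3 p [ 0.5781 -0.1543  0.1148] psi 2.263 j [ 0.34  0.82 -0.28  1.74  0.36  0.63  0.55] F [ 0.5 -0.2  0.1] T [ 0.05 -0.04 -0.01] w 0.0146 g 59.6
turn -0.004 (alt 3.138 ) after turn dx,dy,dz [ 0.0004 -0.0002  0.0048]
[ 0.57756826 -0.15265935] 0.08243762648520593
```

View pics/m11.png

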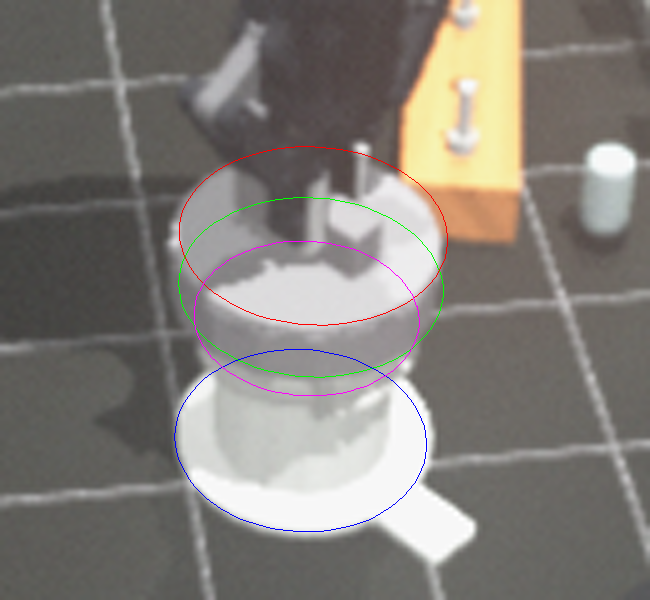

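Converted, 0.004 m is 0.08, -0.0017 m is -0.034.

```bash
f(){ python3 go.py $*|sed 's/j \[.*\] F/F/'; }; python3 shift.py '[0, -0.034, 0.024, 0.08, 0, 0, 0, 0, 0.08, 0, 0, 0, 0, 0, 0]' >/dev/null; f;python3 shift.py '[0, 0, 0, 0.08, 0, 0, 0, 0, 0, 0]' >/dev/null; f;python3 shift.py '[0, 0, 0, 0.06, 0, 0, 0, 0, 0, 0]' >/dev/null; f; python3 shift.py '[0, 0, 0, 0.06, 0, 0, 0, 0, 0, 0]' >/dev/null; f;python3 shift.py '[0, 0, 0, 0.06, 0, 0, 0, 0, 0, 0]' >/dev/null; f
```

```text
t 70.7 p [ 0.5799 -0.1536  0.1059] psi 2.266 F [-0.4 -0.3 -2.2] T [ 0.01 -0.02  0.01] w 0.0146 g 59.6
t 70.8 p [ 0.5797 -0.1534  0.1015] psi 2.266 F [ 0.   0.1 -1.2] T [-0.01  0.08 -0.  ] w 0.0146 g 59.6
t 71.0 p [ 0.5798 -0.1534  0.0986] psi 2.266 F [ 0.3 -0.4 -1.7] T [-0.05  0.01 -0.02] w 0.0146 g 59.6
t 71.2 p [ 0.5798 -0.1534  0.0956] psi 2.266 F [-0.4 -0.3 -1.1] T [0.01 0.01 0.03] w 0.0145 g 59.6
t 71.5 p [ 0.5801 -0.1535  0.0948] psi 2.266 F [-4.1  0.2 13.3] T [0.12 0.85 0.01] w 0.0143 g 61.5
```

Converted, -0.001 m is -0.02, -0.1 rad is -0.0159.

```bash
f(){ python3 go.py $*|sed 's/j \[.*\] F/F/'; }; python3 shift.py '[0, 0, 0, -0.02, 0, 0, 0, 0, 0, -0.0159, 0, 0, 0, 0, -0.0159, 0, 0, 0, 0, 0]' >/dev/null; f;python3 shift.py '[0, 0, 0, 0, -0.0159, 0, 0, 0, 0, -0.0159, 0, 0, 0, 0, 0]' >/dev/null; f;python3 shift.py '[0, 0, 0, 0.02, -0.008, 0, 0, 0, 0.02, -0.008, 0, 0, 0, 0, 0]' >/dev/null; f
```

```text
t 71.8 p [ 0.5817 -0.1543  0.0961] psi 2.467 F [-1.3  0.3 11.4] T [-0.25  0.32  0.19] w 0.0143 g 61.3
t 72.2 p [ 0.5804 -0.1537  0.0943] psi 2.666 F [ 0.9 -0.7 -0.6] T [-0.19 -0.27  0.07] w 0.0143 g 59.8
t 72.5 p [ 0.5796 -0.1535  0.0916] psi 2.764 F [ 0.4  0.2 -1.4] T [0.02 0.01 0.02] w 0.0142 g 59.7
```

Converted, 0.001 m is 0.02, -0.05 rad is -0.008.

```bash
f(){ python3 go.py $*|sed 's/j \[.*\] F/F/'; }; python3 shift.py '[0, 0, 0, 0.02, -0.008, 0, 0, 0, 0.02, -0.008, 0, 0, 0, 0, 0]' >/dev/null; f;python3 shift.py '[0, 0, 0, 0.06, 0, 0, 0, 0, 0, 0]' >/dev/null; f;python3 shift.py '[0, 0, 0, 0.06, 0, 0, 0, 0, 0, 0]' >/dev/null; f
```

```text
t 72.8 p [ 0.5812 -0.1535  0.0906] psi 2.864 F [ 1.5 -0.4  3.4] T [-0.02 -0.23  0.05] w 0.0145 g 60.2
t 73.0 p [ 0.5814 -0.1536  0.0901] psi 2.863 F [-4.4 -0.9 22.2] T [0.12 0.96 0.07] w 0.0145 g 62.7
t 73.2 p [ 0.5816 -0.1536  0.0897] psi 2.863 F [-9.5  0.2 41.9] T [0.26 2.21 0.08] w 0.0145 g 65.3
```

Converted, -0.005 m is -0.1.

```bash
f(){ python3 go.py $*|sed 's/j \[.*\] F/F/'; }; python3 shift.py '[0, 0, 0, -0.1, 0, 0, 0, 0, 0, 0]' >/dev/null; f;python3 shift.py '[0, 0, 0, 0.012, 0.0159, 0, 0, 0, 0.012, 0.0159, 0, 0, 0, 0, 0]' >/dev/null; f;python3 shift.py '[0, 0, 0, 0.012, 0.0159, 0, 0, 0, 0.012, 0.0159, 0, 0, 0, 0, 0]' >/dev/null; f
```

```text
t 73.3 p [ 0.5808 -0.1537  0.0903] psi 2.864 F [-1.7 -0.4 14.4] T [ 0.13  0.45 -0.03] w 0.0145 g 61.7
t 73.7 p [ 0.5815 -0.1529  0.0891] psi 2.661 F [-0.5  0.7 12.6] T [ 0.19  0.2  -0.45] w 0.0143 g 61.6
t 74.0 p [ 0.5826 -0.1534  0.0879] psi 2.461 F [ 0.7 -0.  10. ] T [ 0.04 -0.24 -0.37] w 0.0145 g 61.3
```

Converted, 0.0006 m is 0.012, 0.1 rad is 0.0159.

```bash
f(){ python3 go.py $*|sed 's/j \[.*\] F/F/'; }; python3 shift.py '[0, 0, 0, 0.012, 0.0159, 0, 0, 0, 0.012, 0.0159, 0, 0, 0, 0, 0]' >/dev/null; f;python3 shift.py '[0, 0, 0, 0.012, 0.0159, 0, 0, 0, 0.012, 0.0159, 0, 0, 0, 0, 0]' >/dev/null; f;python3 shift.py '[0, 0, 0, 0.012, 0.0159, 0, 0, 0, 0, 0]' >/dev/null; f;python3 shift.py '[0, 0, 0, 0.012, 0.0159, 0, 0, 0, 0, 0]' >/dev/null; f
```

```text
t 74.2 p [ 0.5826 -0.1544  0.0867] psi 2.261 F [ 0.6 -0.5 11.2] T [-0.29 -0.12 -0.29] w 0.0144 g 61.3
t 74.5 p [ 0.5826 -0.155   0.0855] psi 2.061 F [ 1.5 -0.8 10.6] T [-0.48 -0.1  -0.19] w 0.0144 g 61.2
t 74.8 p [ 0.5826 -0.1546  0.085 ] psi 1.961 F [ 1.4 -1.1 11.1] T [-0.37 -0.13 -0.25] w 0.0143 g 61.3
t 75.0 p [ 0.5822 -0.1553  0.0844] psi 1.86 F [ 0.9 -2.3 11.1] T [-0.65 -0.04 -0.22] w 0.0145 g 61.3
```

Converted, 0.0003 m is 0.006, 0.05 rad is 0.008.

```bash
f(){ python3 go.py $*|sed 's/j \[.*\] F/F/'; }; python3 shift.py '[0, 0, 0, 0.006, 0.008, 0, 0, 0, 0, 0]' >/dev/null; f;python3 shift.py '[0, 0, 0, 0.006, 0.008, 0, 0, 0, 0, 0]' >/dev/null; f;python3 shift.py '[0, 0, 0, 0, 0.0064, 0, 0, 0, 0, 0]' >/dev/null; f;python3 shift.py '[0, 0, 0, 0, 0.0064, 0, 0, 0, 0, 0]' >/dev/null; f
```

```text
t 75.2 p [ 0.5821 -0.1557  0.0841] psi 1.812 F [ 1.4 -3.  10.6] T [-0.82 -0.01 -0.16] w 0.0142 g 61.3
t 75.3 p [ 0.5818 -0.156   0.0837] psi 1.762 F [ 0.5 -2.7 11.9] T [-0.87  0.11 -0.16] w 0.0147 g 61.3
t 75.5 p [ 0.5803 -0.1562  0.0835] psi 1.722 F [-1.9 -3.8 12.2] T [-0.84  0.62 -0.07] w 0.0146 g 61.5
t 75.8 p [ 0.579  -0.1562  0.0834] psi 1.683 F [-4.2 -3.8 14.4] T [-0.78  0.95  0.22] w 0.0148 g 61.7
```

Converted, 0.04 rad is 0.0064.

```bash
f(){ python3 go.py $*|sed 's/j \[.*\] F/F/'; }; python3 shift.py '[0, 0, 0, 0, 0.0064, 0, 0, 0, 0, 0]' >/dev/null; f;python3 shift.py '[0, 0, 0, 0, 0.0064, 0, 0, 0, 0, 0]' >/dev/null; f;python3 shift.py '[0, 0, 0, 0, 0.0064, 0, 0, 0, 0, 0]' >/dev/null; f
```

```text
t 76.0 p [ 0.5785 -0.1563  0.0834] psi 1.646 F [-6.2 -4.1 15.4] T [-0.98  1.14  1.11] w 0.0144 g 63.2
t 76.2 p [ 0.5784 -0.1564  0.0834] psi 1.609 F [-5.3 -5.8 14.2] T [-1.03  1.18  1.76] w 0.0144 g 72.1
t 76.3 p [ 0.5784 -0.1564  0.0834] psi 1.571 F [-5.3 -5.9 14.8] T [-1.04  1.23  2.41] w 0.0143 g 85.3
```

Converted, -0.001 m is -0.02, -0.06 rad is -0.0095.

```bash
f(){ python3 go.py $*|sed 's/j \[.*\] F/F/'; }; python3 shift.py '[0, 0, 0, -0.02, -0.0095, 0, 0, 0, -0.02, -0.008, 0, 0, 0, 0, 0]' >/dev/null; f;python3 shift.py '[0.03, 0, 0, 0, 0, 0.05, 0, 0, 0, 0, 0.05, 0, 0, 0, 0, 0.05, 0, 0, 0, 0, 0.05, 0, 0, -0.6, 0, 0.05, 0, 0, -0.8, 0, 0.05, 0, 0, -0.8, 0, 0.05, 0, 0, -0.8, 0]' >/dev/null;  python3 shift.py '[0.05, -1, 0, 0, 0, 0.05, -1, 0, 0, 0, 0.05, -1, 0, 0, 0, 0.05, -1, 0, 0, 0, 0.05, -1, 0, 0, 0, 0.05, 0, 0, 0, 0, 0.05, 0, 0, 0, 0]' >/dev/null; f
python3 st.py 13;python3 - <<'E'
from h import *
a=load('pics/s13.npz');t=load('pics/t13.npz')
cv2.imwrite('pics/m12.png',np.hstack([cv2.resize(x['pixels'][v-60:v+60,u-80:u+80,::-1],None,fx=2.5,fy=2.5,interpolation=cv2.INTER_CUBIC) for x,u,v in((a,310,275),(t,380,228))]))
E
```

```text
t 76.7 p [ 0.5786 -0.1559  0.0838] psi 1.674 F [-2.6 -5.2  1.3] T [-1.22  0.53  0.39] w 0.0148 g 60.1
t 78.2 p [ 0.6055 -0.4033  0.2335] psi 1.673 F [ 0.5  1.1 -1. ] T [ 0.07 -0.06  0.07] w 0.0499 g 0.0
```

View pics/m12.png

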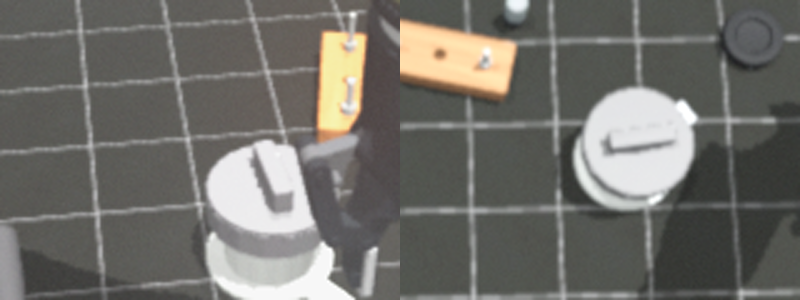

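The lid sits level on the canister with its bar at about -0.5 from the tab, and the bench is clear of stubs. Last, a numeric check that the countersink still looks as it did after tightening, then hand in.

```bash
python3 - <<'E'
from h import *
a=load('pics/side6.npz')['pixels'];b=load('pics/s13.npz')['pixels']
c=lambda x:x[142:180,258:292].mean(2)
print(np.abs(c(a)-c(b)).mean(),np.abs(c(a)-c(b)).max(), np.abs(c(a)-c(load('pics/side0.npz')['pixels'])).mean(), cv2.phaseCorrelate(c(a),c(b)))
r=robot.job_done();print(r)
E
```

```text
16.543343653250773 70.0 13.195820433436532 ((-0.08087627603425318, 0.09087094952511876), 1.0016636952974116)
the job is handed in; nothing more can be done
None
```

The job is handed in: the countersink is gripped in the chuck, all four stubs are in the canister, and the lid is screwed on to its end stop. I moved nothing else on purpose; the last numeric check on the countersink showed no shift, but lighting made it a weak check.

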